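# Set the pane press to the gauge blade

## Task

Set the small pane press to the steel gauge blade: lay the blade flat on the press's base and slide it in under the sprung pressure pad until its tip is past the pad's middle; then, with the blade left in there, swing the ratchet lever back and forth in full strokes to lower the pad, and stop after the first stroke that leaves the blade dragging (the ratchet cannot go back, so do not overtighten). Then draw the blade straight out against the drag and lay it gently back, flat, on its wooden board, leaving the other things on the light table where they are.

Things in the scene. Friction and masses are not known exactly. Their poses are not given: they have to be found in the camera images.
- press: fixed screw press. Origin on the table under the screw axis; +x points away from its mouth: the blade goes in from the -x side along +x; z up. Dark steel base plate x -210 to +60, y +-60 mm, top at z = 12 mm. Two 18 mm columns at x = 0, y = +-52 mm, grey crossbeam x +-21, y +-66, z 81 to 105 mm; above it a pin ratchet wheel, 80 mm across, to z = 128 mm, then the lever.
- press_axis (a point): point on the screw axis at the top of the press's base plate (z = 12 mm), axes as the press's; the pad hangs over it. Full lever strokes lower the free pad by 2 mm each (the first by 0 to 2.7 mm) along fixed levels, one of which squeezes the blade by 1.2 mm; 2 or 3 strokes reach it, and that stroke lowers the pad by only 0.9 mm. Friction holds the level.
- pad: sprung steel pad, 44 x 44 x 12 mm, rounded edges; origin: centre of its underside, axes as the press's. It starts 6.9 to 9.5 mm above the base plate (1.9 to 4.5 mm over the blade's top). It yields upward by up to 7 mm: about 9.5 N at first touch, 2.5 N more per mm; squeezed, the blade drags with 8 to 16 N, loose with 1 to 5 N. With the blade out it hangs free again.
- lever (a joint): lever angle (rad): 0 at the stop nearer the robot, 0.75 at the far stop. Growing (clockwise from above, post towards the press's +x) drives the wheel and lowers the pad; coming back it clicks idly over the wheel's pins, 0.52 rad apart, and takes the next one if it comes back to below 0.1. Moves with 1 to 4 N at the post, stays where left.
- lever_post (a point): top centre of the black upright post at the lever's end: 18 mm diameter, 56 mm of free length below this point, top at z = 194 mm. 130 mm from the screw axis on the press's +y side: at lever angle q it is at 130 mm * (sin(q - 0.375), cos(q - 0.375)) in press x, y.
- blade: the gauge blade: steel strip 140 x 28 x 5 mm with an upright wooden grip 44 (along x) x 16 (y) x 44 mm (z 5 to 49 mm) near its rear end. Origin: underside of the strip, under the grip's centre; +x towards the tip (115 mm away; the rear end is at -25 mm), z up. 180 g, mostly in the strip. It starts flat on the board.
- blade_tip (a point): middle of the blade's front edge, at the underside, 115 mm ahead of the blade's origin.
- rest: the blade's plain dark wooden board, fixed, 220 (x) x 90 (y) x 12 mm (top at z = 12 mm); origin: centre of its underside.
- brush_jar: bystander: glass jar 72 mm wide, 100 mm high, with brushes up to 240 mm high; origin under its centre
- tumbler: bystander: empty glass tumbler, 72 mm wide, 85 mm high; origin under its centre
- jar: bystander: glass jar with brass lid, 66 mm wide, 90 mm high; origin under its centre
- bottle: bystander: clear bottle with green cap, 72 mm wide, 230 mm high; origin under its centre
- towel_roll: bystander: paper towel roll standing upright, 110 mm wide, 230 mm high; origin under its centre
- bridge: bystander: dark wooden arm-rest bridge, 260 (x) x 70 (y) x 70 mm; origin under its centre
- palette_knife: bystander: palette knife 200 mm long lying flat on the table; origin at its middle
There are look-alikes about, which are no part of the job. What is shaped like the blade but green is not meant.

How it is judged:
By the outcome, as a careful person would: the job done as asked, in the order asked, and still so for the second after the job is handed in, with the robot touching nothing.
It also fails if it takes over 72 s, if anything falls off the work surface, if the arm or the gripper's body presses on something with over 40 N, if the wrist force passes 120 N, or if a joint passes its speed limit or range.

## Robot

A 7-joint arm with a two-finger parallel gripper is mounted at the origin on the work surface. World frame = base frame: x ahead of the robot, y to its left, z up, the work surface at z = 0. Lengths are in m, angles in rad, forces in N, time in s.
With the tool pointing down it reaches from about 0.4 to 0.85 m from the base axis. Payload 4.5 kg.
Tool frame: the origin (TCP) lies on the centre line of the jaws, within the pads' length; the fingertips stand 11 mm ahead of it and the grasp point (between the pads) lies 8 mm behind it; z points along the fingers, y is the line along which they close (so a half turn about z gives the same grasp; the last joint's range is limited). The gripper opens to 88 mm and grips with 3 to 60 N. Pads are 18 mm wide; open, the fingers measure 123 mm over their backs; the gripper's body (75 mm by 187 mm) begins 45 mm behind the grasp point.
Start: joints at [1.281, 0.689, -0.195, 1.565, 0.157, 0.902, -0.215], TCP at [0.199, -0.593, 0.25] pointing down, gripper open.
Joint ranges: [-3.01, 3.01], [-0.46, 2.08], [-1.47, 1.51], [0.13, 2.56], [-1, 4.14], [0.04, 2.09], [-2.66, 2.66]. Speed limits (rad/s): [2.57, 2.57, 3.14, 3.14, 3.14, 3.14, 3.14].

## Interface

Orientations are given as a unit quaternion [x, y, z, w].
In Python, from plant import * gives the robot as it stands. The module is installed in compiled form; this text tells all that it offers.
- The arm moves only by the tool send_rows, never from a script. Its argument "motion" is a list of rows, each an object of numbers: "x", "y", "z": the shift along the tool's x, y, z in cm; "rx", "ry", "rz": the turn, a rotation vector about the tool's x, y, z in rad; "jaw": the finger opening in cm, from 0 to 8.81. In form: [{"x": .., "y": .., "z": .., "rx": .., "ry": .., "rz": .., "jaw": ..}, ...]. A call has exactly 5 rows; each row shifts and turns the commanded pose from where the row before left it, along the tool's axes as they then stand; what a row does not reach is not made up. A row lasts 1/10 s, in which the tool goes at most 50 mm and 8.59 degrees, less where a joint would pass 70% of its speed; a pose out of reach is approached as far as the arm can. A call is refused whole if a number of a shift passes 5 or a number of a turn 0.15, either way. A call with a gripper value outside its range is refused whole. The fingers move at their own pace and stop on an object; "grip_force" is the grip in N (left out, the last holds). Time passes only in rows, so rows that do not move let the fingers close, or fill a call up. It gives the time, the measured TCP pose, the force, the opening and the grip force at its end, in the units of the state.
- get_state(): the state, without advancing time (a new reading comes with each control period).
- snapshot(name): name is "scene" or "top"; returns a dict with "img" (480x640x3 uint8, red, green, blue), "vertical_fov" (degrees; the focal length in pixels is half the picture's height over the tangent of half this angle, whatever the lens; pixels are square), "cx", "cy" (the principal point, pixels), "D" ([k1, k2, p1, p2, k3] as OpenCV has them; the pictures are not rectified), "extrinsics" (4x4, takes a point from camera to world coordinates). Camera axes: x right, y up, looking along -z (the intrinsics and any distortion apply to the point x, -y, -z); pixel columns grow to the right and rows downward; lengths in m; the calibration is good to about 2 mm. A picture is of the moment at which its call begins. There is no depth.
- finish_job(): hands the job in; it is judged then, once.
The state is a dict: "clock": time; "q": joint angles; "qd": joint speeds; "joint_torque": joint torques, N m; "tool_pos": TCP position; "eef_rot": TCP orientation; "contact_force": force on the tool from outside, world axes, zero at the start; "moment": the same for the moment, N m; "opening": opening from 0.0 (shut) to 1.0 (fully open); "finger_force": force on a finger pad.
Only numpy, scipy, OpenCV 4.12 (cv2) and the standard library are available. Lean on these libraries where they do the work, as an engineer would, in place of code of your own. Each camera call takes 0.05 s, during which the arm holds its last target. There are 200 camera calls.

## Working session

There is one attempt and no reset: what is moved stays moved. The work goes in short steps, Python scripts to look and compute and a tool call to move; the robot and the scene stay as the last step left them, time stands still between calls to the robot, and variables do not carry over. Pictures are saved under pics/ and viewed, at most 11 in all, crops included, and the job is handed in when it is done.

Besides the shell and the picture viewer there is one more tool, called after "Call:" by a JSON object that holds its "fn" and its "kwargs". send_rows: Moves the arm, as the interface text tells. Its arguments: {"type":"object","properties":{"motion":{"type":"array"},"grip_force":{"type":"number"}},"required":["motion"]}

```bash
mkdir -p pics; cat > h.py <<'E'
from plant import *
import numpy as np, cv2
def cam(s):
    f=s["img"].shape[0]/2/np.tan(np.radians(s["vertical_fov"])/2)
    return np.array([[f,0,s["cx"]],[0,f,s["cy"]],[0,0,1.]]),np.array(s["D"],float),np.array(s["extrinsics"],float)
def ray(s,px):
    K,D,E=cam(s); u=cv2.undistortPoints(np.array(px,float).reshape(-1,1,2),K,D).reshape(-1,2)
    d=np.c_[u[:,0],-u[:,1],-np.ones(len(u))]@E[:3,:3].T
    return E[:3,3],d
def onplane(s,px,z):
    o,d=ray(s,px); return o+d*((z-o[2])/d[:,2])[:,None]
def proj(s,P):
    K,D,E=cam(s); p=(np.array(P,float).reshape(-1,3)-E[:3,3])@E[:3,:3]
    p=p*[1,-1,-1]; return cv2.projectPoints(p,np.zeros(3),np.zeros(3),K,D)[0].reshape(-1,2)
def save(n,im): cv2.imwrite("pics/"+n+".png",im[:,:,::-1])
E
python3 - <<'E'
from h import *
for n in("scene","top"):
    s=snapshot(n); save(n+"0",s["img"]); print(n,s["vertical_fov"],s["cx"],s["cy"],s["D"],np.round(s["extrinsics"],3).tolist())
print(get_state())
E
```

```text
scene 46.94430869139659 317.53574916885367 239.3591718245078 [0.02899283 0.         0.         0.         0.        ] [[0.855, -0.328, 0.402, 1.21], [0.519, 0.557, -0.649, -1.078], [-0.011, 0.763, 0.646, 1.205], [0.0, 0.0, 0.0, 1.0]]
top 55.214065321892704 325.9503126826131 236.9896288099418 [-0.02018034  0.          0.          0.          0.        ] [[-0.0, 0.998, -0.07, 0.44], [-1.0, -0.002, -0.021, -0.015], [-0.022, 0.07, 0.997, 1.656], [0.0, 0.0, 0.0, 1.0]]
{'clock': 0.1, 'q': array([ 1.28076841,  0.68989899, -0.1945265 ,  1.56622946,  0.15731976,
        0.90247343, -0.21506561]), 'qd': array([-0.00027541, -0.00039074, -0.00273168, -0.00510839,  0.00062025,
       -0.00071844,  0.00096833]), 'joint_torque': array([-3.23010761e-03, -5.28499174e+01, -1.27120011e+00, -1.53836578e+01,
       -5.24451735e-02,  2.02137933e-03,  5.29913359e-05]), 'tool_pos': array([ 0.19866322, -0.59201951,  0.24899389]), 'eef_rot': array([ 9.86910017e-01,  1.61269850e-01, -1.91709332e-04, -7.85009429e-04]), 'contact_force': array([ 0.83084543,  0.2164712 , -0.46849461]), 'moment': array([ 0.03459031, -0.03480606, -0.05603064]), 'finger_force': 0.0, 'opening': 1.0032317065666736}
```

View pics/scene0.png

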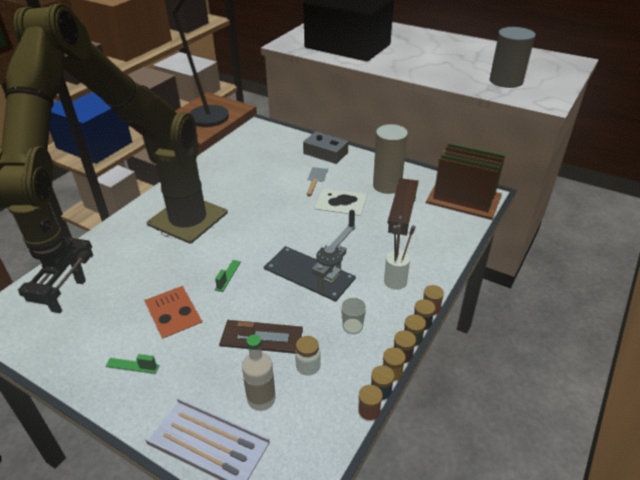

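View pics/top0.png

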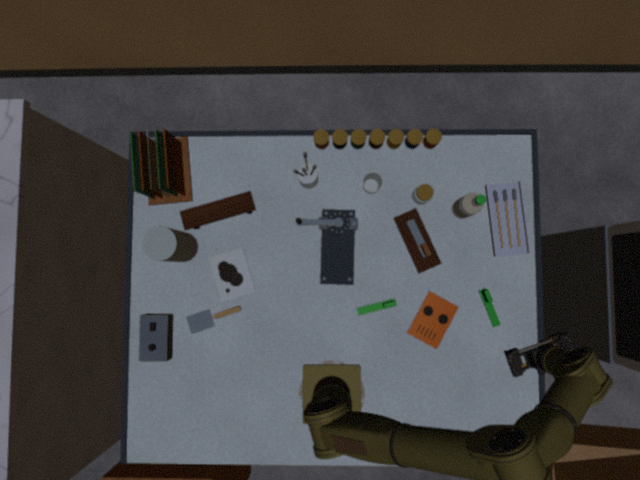

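Top view: the press is at about (338,245), beam near (338,222), lever post (298,221), its mouth towards the robot. Blade candidates are the steel strip on the dark board at (418,240), green look-alike (377,307), green look-alike (489,307), and the palette knife (213,319). I choose the steel one at (418,240). Checking it in a close crop.

```bash
python3 - <<'E'
from h import *
s=snapshot("top"); t=snapshot("scene")
a=cv2.resize(s["img"][190:295,290:450],None,fx=5,fy=5,interpolation=cv2.INTER_CUBIC)[:,:]
b=cv2.resize(t["img"][200:360,210:370],(0,0),fx=3.0,fy=3.0,interpolation=cv2.INTER_CUBIC)
save("crop_top",np.clip(a.astype(float)*1.6,0,255).astype(np.uint8)); save("crop_scene",np.clip(b*1.5,0,255).astype(np.uint8))
# board and base plate by dark mask
img=s["img"]; hsv=cv2.cvtColor(img,cv2.COLOR_RGB2HSV)
m=((img.max(2)<95)).astype(np.uint8)
n,l,st,c=cv2.connectedComponentsWithStats(m)
for i in range(1,n):
    if 200<st[i,4]<6000 and 280<c[i,0]<460 and 180<c[i,1]<300:
        pts=np.argwhere(l==i)[:,::-1].astype(np.float32); r=cv2.minAreaRect(pts); bx=cv2.boxPoints(r)
        print(st[i],c[i],r); print(np.round(onplane(s,bx,.012),4))
E
```

```text
[412 184  22  20 306] [422.54901961 193.73529412] ((422.25006103515625, 193.75001525878906), (16.970561981201172, 21.920310974121094), 45.0)
[[ 0.7045 -0.2772  0.012 ]
 [ 0.7608 -0.3338  0.012 ]
 [ 0.7169 -0.3762  0.012 ]
 [ 0.6608 -0.3197  0.012 ]]
[452 196  22  23 248] [459.96370968 209.13306452] ((460.83648681640625, 208.9689483642578), (21.106935501098633, 17.727746963500977), 62.10273361206055)
[[ 0.674  -0.4187  0.012 ]
 [ 0.704  -0.4756  0.012 ]
 [ 0.6364 -0.5094  0.012 ]
 [ 0.6066 -0.4528  0.012 ]]
[ 318  209   40   76 2516] [337.51788553 246.51629571] ((337.5, 246.5), (75.0, 39.0), 90.0)
[[ 0.6563  0.049   0.012 ]
 [ 0.656  -0.0916  0.012 ]
 [ 0.3871 -0.0903  0.012 ]
 [ 0.387   0.0487  0.012 ]]
[ 393  208   49   66 1534] [416.99608866 240.51564537] ((416.790283203125, 240.21221923828125), (62.230140686035156, 25.841920852661133), 65.224853515625)
[[ 0.6253 -0.2171  0.012 ]
 [ 0.6643 -0.3017  0.012 ]
 [ 0.4614 -0.3917  0.012 ]
 [ 0.423  -0.3078  0.012 ]]
```

View pics/crop_top.png

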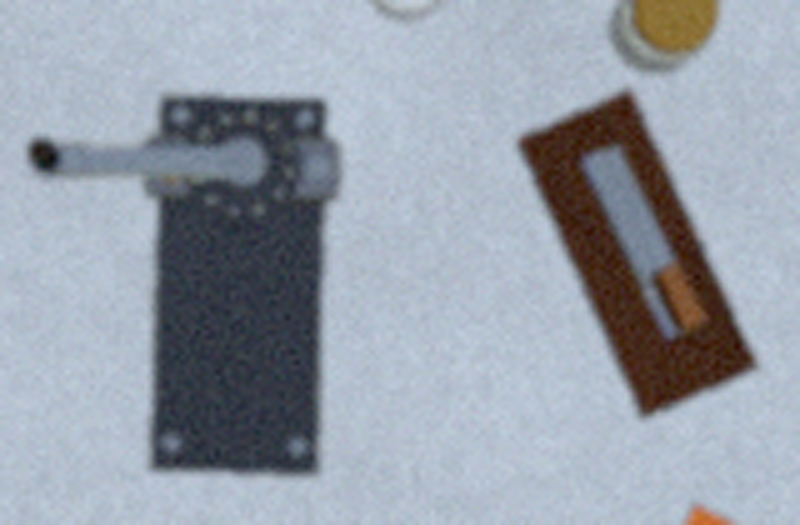

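View pics/crop_scene.png

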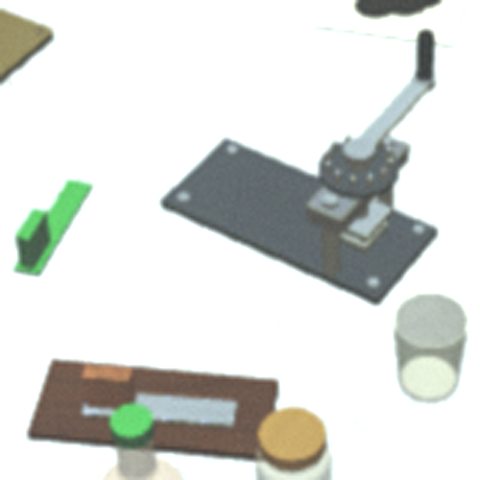

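Top crop: steel strip with tip corners at crop (583,158)/(622,147) and orange-brown wooden grip with top corners (652,277),(680,265),(708,325),(682,335). This is the real blade. Press base corners are (160,97),(325,100),(318,472),(152,468) and the post top is at (42,153). The scene crop agrees, with the pad visible under the beam and the mouth clear.

```bash
python3 - <<'E'
from h import *
s=snapshot("top"); t=snapshot("scene"); C=lambda p:(np.array(p,float)+.5)/5-.5+[290,190]
tip=onplane(s,C([(583,158),(622,147)]),.017); g=onplane(s,C([(652,277),(680,265),(708,325),(682,335)]),.061)
le=onplane(s,C([(583,158),(668,340)]),.017)
print("tip",tip.round(4),"mid",tip.mean(0).round(4)); print("grip",g.round(4),g.mean(0).round(4),np.linalg.norm(g[0]-g[1]),np.linalg.norm(g[1]-g[2]))
d=tip.mean(0)-g.mean(0); print("yaw",np.degrees(np.arctan2(d[1],d[0])),np.linalg.norm(d[:2])); d=le[0]-le[1];print("left edge yaw,len",np.degrees(np.arctan2(d[1],d[0])),np.linalg.norm(d))
b=onplane(s,C([(160,97),(325,100),(318,472),(152,468)]),.012); print("base",b.round(4),b.mean(0).round(4))
e=(b[0]+b[1])-(b[2]+b[3]); pa=np.arctan2(e[1],e[0]); y1=b[0]-b[3]; y2=b[1]-b[2]
print("press yaw",np.degrees([pa,np.arctan2(y1[1],y1[0]),np.arctan2(y2[1],y2[0])]))
ax=b.mean(0)[:2]+.075*np.array([np.cos(pa),np.sin(pa)]);print("axis",ax)
p=onplane(s,C([(42,153)]),.194)[0]; r=p[:2]-ax; print("post",p,np.hypot(*r)); 
c,si=np.cos(pa),np.sin(pa); rl=np.array([c*r[0]+si*r[1],-si*r[0]+c*r[1]]); print("q",np.arctan2(rl[0],rl[1])+.375)
# scene checks: grip colour, post black, crossed with top
print("scene px of grip top, post, tip, base:",proj(t,[*g.mean(0)[None],p,tip.mean(0)]).round(1).tolist(),proj(t,b).round(1).tolist())
E
```

```text
tip [[ 0.6109 -0.267   0.017 ]
 [ 0.6188 -0.2949  0.017 ]] mid [ 0.6148 -0.281   0.017 ]
grip [[ 0.5233 -0.307   0.061 ]
 [ 0.5316 -0.3265  0.061 ]
 [ 0.49   -0.3452  0.061 ]
 [ 0.4831 -0.3271  0.061 ]] [ 0.507  -0.3264  0.061 ] 0.02119044766528988 0.04564434145783565
yaw 22.853263827368743 0.11704444113099839
left edge yaw,len 24.284134768000577 0.14283296753308225
base [[ 0.6563  0.036   0.012 ]
 [ 0.6538 -0.0829  0.012 ]
 [ 0.387  -0.0768  0.012 ]
 [ 0.3898  0.0415  0.012 ]] [ 0.5217 -0.0206  0.012 ]
press yaw [-1.25412045 -1.19076359 -1.31741097]
axis [ 0.59672891 -0.02219789]
post [0.59639962 0.10601101 0.194     ] 0.12820931860384852
q 0.3505431132151469
scene px of grip top, post, tip, base: [[244.7, 321.7], [350.9, 210.1], [287.6, 336.7]] [[355.4, 274.5], [335.6, 298.2], [263.5, 265.8], [285.0, 245.0]]
```

Call:
{"fn": "send_rows", "kwargs": {"motion": [{"rz": -0.096}, {"x": 4, "y": -1.2}, {"x": 4, "y": -1.2}, {"x": 4, "y": -1.2}, {"x": 4, "y": -1.2}], "grip_force": 50}}

```text
schema error: expected keys x, y, z, rx, ry, rz, jaw
```

Call:
{"fn": "send_rows", "kwargs": {"motion": [{"x": 4, "y": -1.2, "z": 2}, {"x": 4, "y": -1.2, "z": 2}, {"x": 4, "y": -1.2, "z": 2}, {"x": 4, "y": -1.2, "z": 2}, {"x": 4, "y": -1.2, "z": 2}]}}

```text
schema error: expected keys x, y, z, rx, ry, rz, jaw
```

Call:
{"fn": "send_rows", "kwargs": {"motion": [{"x": 3, "y": -0.8}, {"z": 1}, {}, {}, {}]}}

```text
schema error: expected keys x, y, z, rx, ry, rz, jaw
```

Call:
{"fn": "send_rows", "kwargs": {"motion": [{"x": 0, "y": 0, "z": 0, "rx": 0, "ry": 0, "rz": -0.096, "jaw": 8}, {"x": 4, "y": -1.2, "z": 0, "rx": 0, "ry": 0, "rz": 0, "jaw": 8}, {"x": 4, "y": -1.2, "z": 0, "rx": 0, "ry": 0, "rz": 0, "jaw": 7}, {"x": 4, "y": -1.2, "z": 0, "rx": 0, "ry": 0, "rz": 0, "jaw": 6}, {"x": 4, "y": -1.2, "z": 0, "rx": 0, "ry": 0, "rz": 0, "jaw": 6}], "grip_force": 50}}

```text
clock: 0.8
tool_pos: [0.3264, -0.4824, 0.2498]
eef_rot: [0.978, 0.208, 0.0, 0.0]
contact_force: [1.1, -0.6, -0.6]
opening: 0.681
finger_force: 0.0
```

Call:
{"fn": "send_rows", "kwargs": {"motion": [{"x": 4, "y": -1.2, "z": 2, "rx": 0, "ry": 0, "rz": 0, "jaw": 6}, {"x": 4, "y": -1.2, "z": 2, "rx": 0, "ry": 0, "rz": 0, "jaw": 6}, {"x": 4, "y": -1.2, "z": 2, "rx": 0, "ry": 0, "rz": 0, "jaw": 6}, {"x": 4, "y": -1.2, "z": 2, "rx": 0, "ry": 0, "rz": 0, "jaw": 6}, {"x": 4, "y": -1.2, "z": 2, "rx": 0, "ry": 0, "rz": 0, "jaw": 6}]}}

```text
clock: 1.3
tool_pos: [0.4848, -0.3461, 0.149]
eef_rot: [0.978, 0.208, 0.0, 0.0]
contact_force: [0.5, -0.4, 0.2]
opening: 0.681
finger_force: 0.0
```

Call:
{"fn": "send_rows", "kwargs": {"motion": [{"x": 3, "y": -0.8, "z": 1, "rx": 0, "ry": 0, "rz": 0, "jaw": 6}, {"x": 0, "y": 0, "z": 0, "rx": 0, "ry": 0, "rz": 0, "jaw": 6}, {"x": 0, "y": 0, "z": 0, "rx": 0, "ry": 0, "rz": 0, "jaw": 6}, {"x": 0, "y": 0, "z": 0, "rx": 0, "ry": 0, "rz": 0, "jaw": 6}, {"x": 0, "y": 0, "z": 0, "rx": 0, "ry": 0, "rz": 0, "jaw": 6}]}}

```text
clock: 1.8
tool_pos: [0.5066, -0.3294, 0.1402]
eef_rot: [0.978, 0.207, -0.0, 0.001]
contact_force: [0.2, -0.7, 0.1]
opening: 0.68
finger_force: 0.0
```

Call:
{"fn": "send_rows", "kwargs": {"motion": [{"x": 0.1, "y": -0.1, "z": 2.5, "rx": 0, "ry": 0, "rz": 0, "jaw": 6}, {"x": 0, "y": 0, "z": 2.5, "rx": 0, "ry": 0, "rz": 0, "jaw": 6}, {"x": 0, "y": 0, "z": 2.5, "rx": 0, "ry": 0, "rz": 0, "jaw": 6}, {"x": 0, "y": 0, "z": 1.5, "rx": 0, "ry": 0, "rz": 0, "jaw": 6}, {"x": 0, "y": 0, "z": 1, "rx": 0, "ry": 0, "rz": 0, "jaw": 6}]}}

```text
clock: 2.3
tool_pos: [0.5074, -0.327, 0.0389]
eef_rot: [0.978, 0.208, -0.0, -0.0]
contact_force: [0.0, -0.0, 0.7]
opening: 0.681
finger_force: 0.0
```

Call:
{"fn": "send_rows", "kwargs": {"motion": [{"x": 0, "y": 0, "z": 0, "rx": 0, "ry": 0, "rz": 0, "jaw": 6}, {"x": 0, "y": 0, "z": 0, "rx": 0, "ry": 0, "rz": 0, "jaw": 4}, {"x": 0, "y": 0, "z": 0, "rx": 0, "ry": 0, "rz": 0, "jaw": 3}, {"x": 0, "y": 0, "z": 0, "rx": 0, "ry": 0, "rz": 0, "jaw": 2}, {"x": 0, "y": 0, "z": 0, "rx": 0, "ry": 0, "rz": 0, "jaw": 1}]}}

```text
clock: 2.8
tool_pos: [0.5086, -0.3265, 0.0404]
eef_rot: [0.978, 0.208, 0.0, 0.0]
contact_force: [-0.5, -0.5, 0.1]
opening: 0.344
finger_force: 0.0
```

Call:
{"fn": "send_rows", "kwargs": {"motion": [{"x": 0, "y": 0, "z": 0, "rx": 0, "ry": 0, "rz": 0, "jaw": 0.5}, {"x": 0, "y": 0, "z": 0, "rx": 0, "ry": 0, "rz": 0, "jaw": 0.5}, {"x": 0, "y": 0, "z": 0, "rx": 0, "ry": 0, "rz": 0, "jaw": 0.5}, {"x": 0, "y": 0, "z": 0, "rx": 0, "ry": 0, "rz": 0, "jaw": 0.5}, {"x": 0, "y": 0, "z": 0, "rx": 0, "ry": 0, "rz": 0, "jaw": 0.5}]}}

```text
clock: 3.3
tool_pos: [0.5085, -0.3268, 0.04]
eef_rot: [0.978, 0.208, 0.0, 0.0]
contact_force: [0.8, -1.7, 3.3]
opening: 0.178
finger_force: 49.9
```

Call:
{"fn": "send_rows", "kwargs": {"motion": [{"x": 0, "y": 0, "z": -1, "rx": 0, "ry": 0, "rz": 0, "jaw": 0.5}, {"x": 0, "y": 0, "z": -2.5, "rx": 0, "ry": 0, "rz": 0, "jaw": 0.5}, {"x": 0, "y": 0, "z": -2.5, "rx": 0, "ry": 0, "rz": 0, "jaw": 0.5}, {"x": 0, "y": 0, "z": -2, "rx": 0, "ry": 0, "rz": 0, "jaw": 0.5}, {"x": 0, "y": 0, "z": 0, "rx": 0, "ry": 0, "rz": 0.1, "jaw": 0.5}]}}

```text
clock: 3.8
tool_pos: [0.5093, -0.3266, 0.1225]
eef_rot: [0.987, 0.158, 0.002, 0.001]
contact_force: [1.4, -0.8, -3.1]
opening: 0.177
finger_force: 49.9
```

Call:
{"fn": "send_rows", "kwargs": {"motion": [{"x": 0, "y": 0, "z": 0, "rx": 0, "ry": 0, "rz": 0.12, "jaw": 0.5}, {"x": 0, "y": 0, "z": 0, "rx": 0, "ry": 0, "rz": 0.12, "jaw": 0.5}, {"x": 0, "y": 0, "z": 0, "rx": 0, "ry": 0, "rz": 0.1, "jaw": 0.5}, {"x": -0.7, "y": -2, "z": 0, "rx": 0, "ry": 0, "rz": 0, "jaw": 0.5}, {"x": -0.7, "y": -3, "z": 0, "rx": 0, "ry": 0, "rz": 0, "jaw": 0.5}]}}

```text
clock: 4.3
tool_pos: [0.4942, -0.277, 0.1197]
eef_rot: [1.0, -0.012, -0.0, 0.0]
contact_force: [-0.6, 1.6, -1.9]
opening: 0.177
finger_force: 49.9
```

Call:
{"fn": "send_rows", "kwargs": {"motion": [{"x": -1, "y": -4, "z": 0, "rx": 0, "ry": 0, "rz": 0, "jaw": 0.5}, {"x": -1, "y": -4, "z": 0, "rx": 0, "ry": 0, "rz": 0, "jaw": 0.5}, {"x": -1, "y": -4, "z": 0, "rx": 0, "ry": 0, "rz": 0, "jaw": 0.5}, {"x": -1, "y": -4, "z": 0, "rx": 0, "ry": 0, "rz": 0, "jaw": 0.5}, {"x": -1, "y": -4, "z": 0, "rx": 0, "ry": 0, "rz": 0, "jaw": 0.5}]}}

```text
clock: 4.8
tool_pos: [0.4482, -0.0731, 0.1199]
eef_rot: [1.0, -0.01, -0.0, -0.0]
contact_force: [1.2, 0.4, -1.4]
opening: 0.177
finger_force: 49.9
```

Call:
{"fn": "send_rows", "kwargs": {"motion": [{"x": -1, "y": -3.5, "z": 0, "rx": 0, "ry": 0, "rz": 0, "jaw": 0.5}, {"x": 0, "y": -2, "z": 0, "rx": 0, "ry": 0, "rz": 0, "jaw": 0.5}, {"x": 0, "y": 0, "z": 0, "rx": 0, "ry": 0, "rz": 0, "jaw": 0.5}, {"x": 0, "y": 0, "z": 0, "rx": 0, "ry": 0, "rz": 0, "jaw": 0.5}, {"x": 0, "y": 0, "z": 0, "rx": 0, "ry": 0, "rz": 0, "jaw": 0.5}]}}

```text
clock: 5.3
tool_pos: [0.4404, -0.0212, 0.1198]
eef_rot: [1.0, -0.011, 0.0, 0.0]
contact_force: [1.1, 0.4, -1.7]
opening: 0.18
finger_force: 49.9
```

```bash
python3 - <<'E'
from h import *
s=snapshot("top"); t=snapshot("scene"); st=get_state(); print(st["tool_pos"],st["contact_force"],st["opening"])
R=__import__("scipy.spatial.transform",fromlist=["Rotation"]).Rotation.from_quat(st["eef_rot"]).as_matrix(); print(R[:,0],np.degrees(np.arctan2(R[1,0],R[0,0])))
a=cv2.resize(s["img"][190:300,290:400],(550,550),interpolation=cv2.INTER_CUBIC)
b=cv2.resize(t["img"][190:320,230:380],None,fx=4,fy=4,interpolation=cv2.INTER_CUBIC)[:550]
im=np.clip(np.hstack([a[:520],b[:520]]).astype(float)*1.6,0,255).astype(np.uint8); print(im.shape); save("carry",cv2.resize(im,(800,int(800*520/im.shape[1]))))
E
```

```text
[ 0.44042077 -0.02133768  0.11976282] [-0.18521328  0.56443186 -2.50070782] 0.17504219535987459
[ 9.99741048e-01 -2.27560002e-02  4.61879442e-05] -1.3039353238911326
(520, 1150, 3)
```

View pics/carry.png

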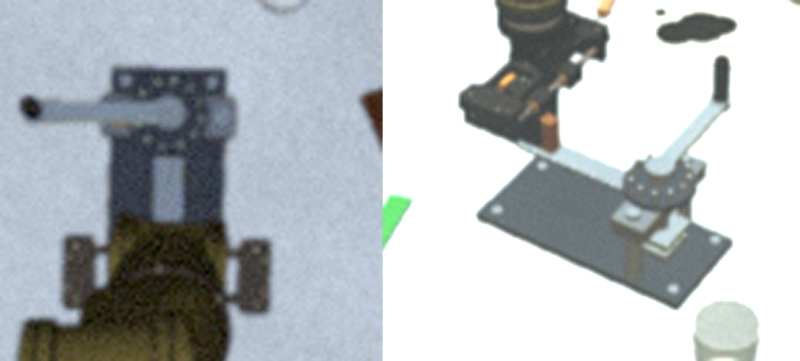

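The picture shows the blade held level over the base, with its tip edge at view (152–184,157), in line with the base and just in front of the wheel.

```bash
python3 - <<'E'
from h import *
s=snapshot("top"); k=5*800/1150
p=np.array([(152,157),(184,157)])/k+[290,190]; w=onplane(s,p,.097); print(w.round(4),w.mean(0))
E
```

```text
[[ 0.5554 -0.0079  0.097 ]
 [ 0.5553 -0.0392  0.097 ]] [ 0.55535818 -0.02359343  0.097     ]
```

Call:
{"fn": "send_rows", "kwargs": {"motion": [{"x": 0, "y": -0.25, "z": 2.5, "rx": 0, "ry": 0, "rz": 0, "jaw": 0.5}, {"x": 0, "y": 0, "z": 2.5, "rx": 0, "ry": 0, "rz": 0, "jaw": 0.5}, {"x": 0, "y": 0, "z": 2, "rx": 0, "ry": 0, "rz": 0, "jaw": 0.5}, {"x": 0, "y": 0, "z": 0.7, "rx": 0, "ry": 0, "rz": 0, "jaw": 0.5}, {"x": 0, "y": 0, "z": 0, "rx": 0, "ry": 0, "rz": 0, "jaw": 0.5}]}}

```text
clock: 5.95
tool_pos: [0.4452, -0.0184, 0.0457]
eef_rot: [1.0, -0.011, -0.005, 0.0]
contact_force: [-0.3, -0.0, -1.6]
opening: 0.176
finger_force: 49.9
```

Call:
{"fn": "send_rows", "kwargs": {"motion": [{"x": 0, "y": 0, "z": 0.1, "rx": 0, "ry": 0, "rz": 0, "jaw": 0.5}, {"x": 0, "y": 0, "z": 0.1, "rx": 0, "ry": 0, "rz": 0, "jaw": 0.5}, {"x": 0, "y": 0, "z": 0.1, "rx": 0, "ry": 0, "rz": 0, "jaw": 0.5}, {"x": 0, "y": 0, "z": 0, "rx": 0, "ry": 0, "rz": 0, "jaw": 0.5}, {"x": 0, "y": 0, "z": 0, "rx": 0, "ry": 0, "rz": 0, "jaw": 0.5}]}}

```text
clock: 6.45
tool_pos: [0.4459, -0.0176, 0.0445]
eef_rot: [1.0, -0.01, -0.005, -0.0]
contact_force: [0.2, 0.4, -1.4]
opening: 0.177
finger_force: 49.9
```

```bash
python3 - <<'E'
from h import *
st=get_state(); print(st["q"].round(3),st["tool_pos"])
E
```

```text
[-0.072  0.885  0.014  2.225 -0.267  0.043 -1.387] [ 0.44591959 -0.01758172  0.0445249 ]
```

Call:
{"fn": "send_rows", "kwargs": {"motion": [{"x": 0.4, "y": 0, "z": 0, "rx": 0, "ry": 0, "rz": 0, "jaw": 0.5}, {"x": 0.3, "y": 0, "z": 0, "rx": 0, "ry": 0, "rz": 0, "jaw": 0.5}, {"x": 0, "y": 0, "z": 0, "rx": 0, "ry": 0, "rz": 0, "jaw": 0.5}, {"x": 0, "y": 0, "z": 0, "rx": 0, "ry": 0, "rz": 0, "jaw": 0.5}, {"x": 0, "y": 0, "z": 0, "rx": 0, "ry": 0, "rz": 0, "jaw": 0.5}]}}

```text
clock: 6.95
tool_pos: [0.4527, -0.0177, 0.0442]
eef_rot: [1.0, -0.01, -0.005, -0.0]
contact_force: [-0.1, 0.3, -2.6]
opening: 0.174
finger_force: 49.9
```

```bash
cat > st.py <<'E'
from h import *
from scipy.spatial.transform import Rotation as R
st=get_state(); M=R.from_quat(st["eef_rot"]).as_matrix()
print(st["clock"],"q",st["q"].round(3),"pos",st["tool_pos"].round(4),"F",st["contact_force"].round(2))
print("yaw",np.degrees(np.arctan2(M[1,0],M[0,0])).round(2),"toolz",M[:,2].round(4),"xaxis",M[:,0].round(4))
E
python3 st.py
```

```text
6.95 q [-0.074  0.886  0.02   2.205 -0.266  0.063 -1.386] pos [ 0.4527 -0.0177  0.0442] F [-0.14  0.27 -2.62]
yaw -1.16 toolz [-1.040e-02  3.000e-04 -9.999e-01] xaxis [ 0.9997 -0.0202 -0.0104]
```

Call:
{"fn": "send_rows", "kwargs": {"motion": [{"x": 0.2, "y": 0.1, "z": 0, "rx": 0, "ry": 0.0104, "rz": 0, "jaw": 0.5}, {"x": 0, "y": 0, "z": 0.2, "rx": 0, "ry": 0, "rz": 0, "jaw": 0.5}, {"x": 0, "y": 0, "z": 0.15, "rx": 0, "ry": 0, "rz": 0, "jaw": 0.5}, {"x": 0, "y": 0, "z": 0, "rx": 0, "ry": 0, "rz": 0, "jaw": 0.5}, {"x": 0, "y": 0, "z": 0, "rx": 0, "ry": 0, "rz": 0, "jaw": 0.5}]}}

```text
clock: 7.45
tool_pos: [0.455, -0.0188, 0.0409]
eef_rot: [1.0, -0.01, -0.0, -0.0]
contact_force: [-0.9, -0.0, -3.3]
opening: 0.178
finger_force: 49.9
```

```bash
python3 st.py
```

```text
7.45 q [-0.07   0.893  0.016  2.207 -0.292  0.043 -1.359] pos [ 0.455  -0.0188  0.0409] F [-0.94 -0.04 -3.33]
yaw -1.16 toolz [-4.e-04  2.e-04 -1.e+00] xaxis [ 9.998e-01 -2.020e-02 -4.000e-04]
```

Call:
{"fn": "send_rows", "kwargs": {"motion": [{"x": 0.2, "y": 0, "z": 0.0, "rx": 0, "ry": 0, "rz": 0, "jaw": 0.5}, {"x": 0, "y": 0, "z": 0.1, "rx": 0, "ry": 0, "rz": 0, "jaw": 0.5}, {"x": 0, "y": 0, "z": 0, "rx": 0, "ry": 0, "rz": 0, "jaw": 0.5}, {"x": 0, "y": 0, "z": 0, "rx": 0, "ry": 0, "rz": 0, "jaw": 2.2}, {"x": 0, "y": 0, "z": 0, "rx": 0, "ry": 0, "rz": 0, "jaw": 2.2}]}}

```text
clock: 7.95
tool_pos: [0.4571, -0.0188, 0.04]
eef_rot: [1.0, -0.01, -0.0, -0.0]
contact_force: [-0.1, 1.0, -0.3]
opening: 0.247
finger_force: 0.0
```

Call:
{"fn": "send_rows", "kwargs": {"motion": [{"x": 0, "y": 0, "z": 0, "rx": 0, "ry": 0, "rz": 0, "jaw": 2.2}, {"x": 0, "y": 0, "z": 0, "rx": 0, "ry": 0, "rz": 0, "jaw": 2}, {"x": 0, "y": 0, "z": 0, "rx": 0, "ry": 0, "rz": 0, "jaw": 0.5}, {"x": 0, "y": 0, "z": 0, "rx": 0, "ry": 0, "rz": 0, "jaw": 0.5}, {"x": 0, "y": 0, "z": 0, "rx": 0, "ry": 0, "rz": 0, "jaw": 0.5}]}}

```text
clock: 8.45
tool_pos: [0.4571, -0.0189, 0.04]
eef_rot: [1.0, -0.01, -0.0, -0.0]
contact_force: [-1.0, -0.9, 0.3]
opening: 0.174
finger_force: 50.0
```

```bash
python3 st.py
```

```text
8.45 q [-0.07   0.896  0.017  2.202 -0.298  0.047 -1.353] pos [ 0.4571 -0.0189  0.04  ] F [-1.03 -0.88  0.29]
yaw -1.16 toolz [-2.e-04  1.e-04 -1.e+00] xaxis [ 9.998e-01 -2.020e-02 -2.000e-04]
```

Call:
{"fn": "send_rows", "kwargs": {"motion": [{"x": 0.4, "y": 0, "z": 0, "rx": 0, "ry": 0, "rz": 0, "jaw": 0.5}, {"x": 0.4, "y": 0, "z": 0, "rx": 0, "ry": 0, "rz": 0, "jaw": 0.5}, {"x": 0.4, "y": 0, "z": 0, "rx": 0, "ry": 0, "rz": 0, "jaw": 0.5}, {"x": 0.4, "y": 0, "z": 0, "rx": 0, "ry": 0, "rz": 0, "jaw": 0.5}, {"x": 0.4, "y": 0, "z": 0, "rx": 0, "ry": 0, "rz": 0, "jaw": 0.5}]}}

```text
clock: 8.95
tool_pos: [0.477, -0.0192, 0.04]
eef_rot: [1.0, -0.01, -0.0, -0.0]
contact_force: [-2.9, -0.4, 3.2]
opening: 0.177
finger_force: 50.0
```

Call:
{"fn": "send_rows", "kwargs": {"motion": [{"x": 0.5, "y": 0, "z": 0, "rx": 0, "ry": 0, "rz": 0, "jaw": 0.5}, {"x": 0.5, "y": 0, "z": 0, "rx": 0, "ry": 0, "rz": 0, "jaw": 0.5}, {"x": 0.5, "y": 0, "z": 0, "rx": 0, "ry": 0, "rz": 0, "jaw": 0.5}, {"x": 0.5, "y": 0, "z": 0, "rx": 0, "ry": 0, "rz": 0, "jaw": 0.5}, {"x": 0, "y": 0, "z": 0, "rx": 0, "ry": 0, "rz": 0, "jaw": 0.5}]}}

```text
clock: 9.45
tool_pos: [0.4989, -0.0197, 0.04]
eef_rot: [1.0, -0.01, 0.001, 0.0]
contact_force: [-0.1, -0.4, 1.8]
opening: 0.178
finger_force: 50.0
```

```bash
python3 - <<'E'
from h import *
s=snapshot("top");t=snapshot("scene")
print("top jar rim",onplane(s,[(307,178)],.1),"brush tips",onplane(s,[(305,154),(297,167),(314,168)],.22))
print("scene jar bottom",onplane(t,[(396,287)],0.), "rim",onplane(t,[(397,258)],.1))
# two-view brush tips: scene (412,228),(396,222)
for p in[(412,228),(396,222),(404,240)]: print(onplane(t,[p],.22).round(3),onplane(t,[p],.18).round(3))
E
```

```text
top jar rim [[0.75207225 0.08348704 0.1       ]] brush tips [[0.80534063 0.08249983 0.22      ]
 [0.76350591 0.10780189 0.22      ]
 [0.76000976 0.05374339 0.22      ]]
scene jar bottom [[0.78334002 0.06189832 0.        ]] rim [[0.76988346 0.07885149 0.1       ]]
[[0.801 0.089 0.22 ]] [[0.784 0.137 0.18 ]]
[[0.75  0.091 0.22 ]] [[0.732 0.139 0.18 ]]
[[0.803 0.03  0.22 ]] [[0.786 0.075 0.18 ]]
```

Call:
{"fn": "send_rows", "kwargs": {"motion": [{"x": 0, "y": 0, "z": 0, "rx": 0, "ry": 0, "rz": 0, "jaw": 3}, {"x": 0, "y": 0, "z": 0, "rx": 0, "ry": 0, "rz": 0, "jaw": 4}, {"x": 0, "y": 0, "z": 0, "rx": 0, "ry": 0, "rz": 0, "jaw": 5}, {"x": 0, "y": 0, "z": -2, "rx": 0, "ry": 0, "rz": 0, "jaw": 5}, {"x": 0, "y": 0, "z": -4, "rx": 0, "ry": 0, "rz": 0, "jaw": 5}]}}

```text
clock: 10.05
tool_pos: [0.4956, -0.0196, 0.0986]
eef_rot: [1.0, -0.01, -0.003, -0.0]
contact_force: [1.4, -0.4, 0.4]
opening: 0.567
finger_force: 0.0
```

Call:
{"fn": "send_rows", "kwargs": {"motion": [{"x": 0, "y": 0, "z": -4, "rx": 0, "ry": 0, "rz": 0, "jaw": 5}, {"x": 0, "y": 0, "z": -4, "rx": 0, "ry": 0, "rz": 0, "jaw": 5}, {"x": 0, "y": 0, "z": -4, "rx": 0, "ry": 0, "rz": 0, "jaw": 5}, {"x": 0, "y": 0, "z": -3, "rx": 0, "ry": 0, "rz": 0, "jaw": 5}, {"x": 0, "y": 0, "z": 0, "rx": 0, "ry": 0, "rz": 0, "jaw": 5}]}}

```text
clock: 10.55
tool_pos: [0.4994, -0.0199, 0.2536]
eef_rot: [1.0, -0.01, 0.004, -0.0]
contact_force: [0.3, 0.1, -1.0]
opening: 0.566
finger_force: 0.0
```

Call:
{"fn": "send_rows", "kwargs": {"motion": [{"x": 2, "y": -2.6, "z": 0, "rx": 0, "ry": 0, "rz": 0, "jaw": 5}, {"x": 2, "y": -2.6, "z": 0, "rx": 0, "ry": 0, "rz": 0, "jaw": 5}, {"x": 2, "y": -2.6, "z": 0, "rx": 0, "ry": 0, "rz": 0, "jaw": 5}, {"x": 2, "y": -2.6, "z": 0, "rx": 0, "ry": 0, "rz": 0, "jaw": 5}, {"x": 1.5, "y": -2.5, "z": 0, "rx": 0, "ry": 0, "rz": 0, "jaw": 5}]}}

```text
clock: 11.05
tool_pos: [0.5951, 0.1086, 0.2484]
eef_rot: [1.0, -0.01, -0.001, 0.0]
contact_force: [0.9, 0.7, 0.0]
opening: 0.564
finger_force: 0.0
```

```bash
python3 st.py; python3 - <<'E'
from h import *
s=snapshot("top"); t=snapshot("scene")
a=cv2.resize(s["img"][185:295,270:370],None,fx=4,fy=4,interpolation=cv2.INTER_CUBIC)
b=cv2.resize(t["img"][180:290,250:350],None,fx=4,fy=4,interpolation=cv2.INTER_CUBIC)
save("post",np.clip(np.hstack([a,b]).astype(float)*1.6,0,255).astype(np.uint8))
E
```

```text
11.05 q [-0.41   0.677  0.273  1.644 -0.226  0.854 -1.635] pos [0.5951 0.1086 0.2484] F [0.87 0.66 0.03]
yaw -1.14 toolz [-1.6e-03 -1.0e-04 -1.0e+00] xaxis [ 0.9998 -0.0199 -0.0016]
```

View pics/post.png

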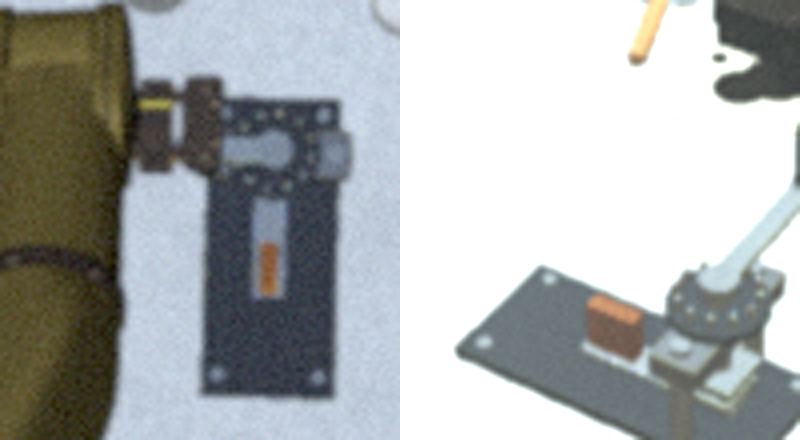

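The picture shows the blade lying flat in the press, with the grip at (269,270) and its rear end at (268,298). That puts the tip about 16 mm past the pad's middle. The gripper is over the post. Next I descend and grip it.

Call:
{"fn": "send_rows", "kwargs": {"motion": [{"x": 0.1, "y": 0.1, "z": 2.5, "rx": 0, "ry": 0, "rz": 0, "jaw": 5}, {"x": 0, "y": 0, "z": 2.5, "rx": 0, "ry": 0, "rz": 0, "jaw": 5}, {"x": 0, "y": 0, "z": 1.5, "rx": 0, "ry": 0, "rz": 0, "jaw": 5}, {"x": 0, "y": 0, "z": 0.8, "rx": 0, "ry": 0, "rz": 0, "jaw": 4}, {"x": 0, "y": 0, "z": 0, "rx": 0, "ry": 0, "rz": 0, "jaw": 3}], "grip_force": 15}}

```text
clock: 11.65
tool_pos: [0.5944, 0.1056, 0.1754]
eef_rot: [1.0, -0.01, -0.002, 0.0]
contact_force: [0.4, -0.5, 0.8]
opening: 0.405
finger_force: 0.0
```

Call:
{"fn": "send_rows", "kwargs": {"motion": [{"x": 0, "y": 0, "z": 0, "rx": 0, "ry": 0, "rz": 0, "jaw": 2.5}, {"x": 0, "y": 0, "z": 0, "rx": 0, "ry": 0, "rz": 0, "jaw": 2}, {"x": 0, "y": 0, "z": 0, "rx": 0, "ry": 0, "rz": 0, "jaw": 1}, {"x": 0, "y": 0, "z": 0, "rx": 0, "ry": 0, "rz": 0, "jaw": 1}, {"x": 0, "y": 0, "z": 0, "rx": 0, "ry": 0, "rz": 0, "jaw": 1}]}}

```text
clock: 12.15
tool_pos: [0.5962, 0.1061, 0.1778]
eef_rot: [1.0, -0.01, 0.001, -0.0]
contact_force: [0.2, -1.1, 4.0]
opening: 0.198
finger_force: 15.0
```

Call:
{"fn": "send_rows", "kwargs": {"motion": [{"x": -0.5, "y": 0.02, "z": 0, "rx": 0, "ry": 0, "rz": 0, "jaw": 1}, {"x": -0.5, "y": 0.04, "z": 0, "rx": 0, "ry": 0, "rz": 0, "jaw": 1}, {"x": -0.5, "y": 0.06, "z": 0, "rx": 0, "ry": 0, "rz": 0, "jaw": 1}, {"x": -0.5, "y": 0.08, "z": 0, "rx": 0, "ry": 0, "rz": 0, "jaw": 1}, {"x": -0.5, "y": 0.1, "z": 0, "rx": 0, "ry": 0, "rz": 0, "jaw": 1}]}}

```text
clock: 12.65
tool_pos: [0.5714, 0.1044, 0.1777]
eef_rot: [1.0, -0.01, 0.002, -0.0]
contact_force: [2.4, -1.0, 4.1]
opening: 0.198
finger_force: 15.0
```

Call:
{"fn": "send_rows", "kwargs": {"motion": [{"x": -0.5, "y": 0.12, "z": 0, "rx": 0, "ry": 0, "rz": 0, "jaw": 1}, {"x": -0.5, "y": 0.14, "z": 0, "rx": 0, "ry": 0, "rz": 0, "jaw": 1}, {"x": -0.5, "y": 0.16, "z": 0, "rx": 0, "ry": 0, "rz": 0, "jaw": 1}, {"x": -0.2, "y": 0.08, "z": 0, "rx": 0, "ry": 0, "rz": 0, "jaw": 1}, {"x": 0, "y": 0, "z": 0, "rx": 0, "ry": 0, "rz": 0, "jaw": 1}]}}

```text
clock: 13.15
tool_pos: [0.5536, 0.1004, 0.1776]
eef_rot: [1.0, -0.009, 0.001, -0.001]
contact_force: [1.0, 1.1, 6.7]
opening: 0.197
finger_force: 15.0
```

Call:
{"fn": "send_rows", "kwargs": {"motion": [{"x": -0.15, "y": 0.05, "z": 0, "rx": 0, "ry": 0, "rz": 0, "jaw": 1}, {"x": -0.15, "y": 0.05, "z": 0, "rx": 0, "ry": 0, "rz": 0, "jaw": 1}, {"x": 0, "y": 0, "z": 0, "rx": 0, "ry": 0, "rz": 0, "jaw": 1}, {"x": 0, "y": 0, "z": 0, "rx": 0, "ry": 0, "rz": 0, "jaw": 1}, {"x": 0, "y": 0, "z": 0, "rx": 0, "ry": 0, "rz": 0, "jaw": 1}]}}

```text
clock: 13.65
tool_pos: [0.5509, 0.0996, 0.1777]
eef_rot: [1.0, -0.009, 0.001, -0.001]
contact_force: [1.4, 1.8, 6.4]
opening: 0.195
finger_force: 15.0
```

Call:
{"fn": "send_rows", "kwargs": {"motion": [{"x": 0.6, "y": -0.22, "z": 0, "rx": 0, "ry": 0, "rz": 0, "jaw": 1}, {"x": 0.6, "y": -0.19, "z": 0, "rx": 0, "ry": 0, "rz": 0, "jaw": 1}, {"x": 0.6, "y": -0.16, "z": 0, "rx": 0, "ry": 0, "rz": 0, "jaw": 1}, {"x": 0.6, "y": -0.13, "z": 0, "rx": 0, "ry": 0, "rz": 0, "jaw": 1}, {"x": 0.6, "y": -0.1, "z": 0, "rx": 0, "ry": 0, "rz": 0, "jaw": 1}]}}

```text
clock: 14.15
tool_pos: [0.5795, 0.1055, 0.1774]
eef_rot: [1.0, -0.011, -0.001, -0.0]
contact_force: [-1.6, -1.0, 8.7]
opening: 0.197
finger_force: 15.0
```

Call:
{"fn": "send_rows", "kwargs": {"motion": [{"x": 0.6, "y": -0.07, "z": 0, "rx": 0, "ry": 0, "rz": 0, "jaw": 1}, {"x": 0.6, "y": -0.04, "z": 0, "rx": 0, "ry": 0, "rz": 0, "jaw": 1}, {"x": 0.6, "y": -0.01, "z": 0, "rx": 0, "ry": 0, "rz": 0, "jaw": 1}, {"x": 0.6, "y": 0.01, "z": 0, "rx": 0, "ry": 0, "rz": 0, "jaw": 1}, {"x": 0.6, "y": 0.04, "z": 0, "rx": 0, "ry": 0, "rz": 0, "jaw": 1}]}}

```text
clock: 14.65
tool_pos: [0.6086, 0.1052, 0.1771]
eef_rot: [1.0, -0.011, -0.002, 0.0]
contact_force: [-4.4, -2.0, 9.8]
opening: 0.199
finger_force: 15.0
```

Call:
{"fn": "send_rows", "kwargs": {"motion": [{"x": 0.6, "y": 0.07, "z": 0, "rx": 0, "ry": 0, "rz": 0, "jaw": 1}, {"x": 0.6, "y": 0.1, "z": 0, "rx": 0, "ry": 0, "rz": 0, "jaw": 1}, {"x": 0.6, "y": 0.13, "z": 0, "rx": 0, "ry": 0, "rz": 0, "jaw": 1}, {"x": 0.6, "y": 0.16, "z": 0, "rx": 0, "ry": 0, "rz": 0, "jaw": 1}, {"x": 0.6, "y": 0.19, "z": 0, "rx": 0, "ry": 0, "rz": 0, "jaw": 1}]}}

```text
clock: 15.15
tool_pos: [0.6379, 0.0987, 0.1769]
eef_rot: [1.0, -0.011, -0.003, -0.0]
contact_force: [-5.5, -0.2, 8.8]
opening: 0.199
finger_force: 15.0
```

Call:
{"fn": "send_rows", "kwargs": {"motion": [{"x": 0.4, "y": 0.14, "z": 0, "rx": 0, "ry": 0, "rz": 0, "jaw": 1}, {"x": 0, "y": 0, "z": 0, "rx": 0, "ry": 0, "rz": 0, "jaw": 1}, {"x": 0, "y": 0, "z": 0, "rx": 0, "ry": 0, "rz": 0, "jaw": 1}, {"x": 0, "y": 0, "z": 0, "rx": 0, "ry": 0, "rz": 0, "jaw": 1}, {"x": 0, "y": 0, "z": 0, "rx": 0, "ry": 0, "rz": 0, "jaw": 1}]}}

```text
clock: 15.65
tool_pos: [0.6425, 0.0971, 0.177]
eef_rot: [1.0, -0.011, -0.002, -0.0]
contact_force: [-2.7, -0.6, 5.7]
opening: 0.195
finger_force: 15.0
```

Call:
{"fn": "send_rows", "kwargs": {"motion": [{"x": 0.2, "y": 0.07, "z": 0, "rx": 0, "ry": 0, "rz": 0, "jaw": 1}, {"x": 0.2, "y": 0.07, "z": 0, "rx": 0, "ry": 0, "rz": 0, "jaw": 1}, {"x": 0.1, "y": 0.03, "z": 0, "rx": 0, "ry": 0, "rz": 0, "jaw": 1}, {"x": 0, "y": 0, "z": 0, "rx": 0, "ry": 0, "rz": 0, "jaw": 1}, {"x": 0, "y": 0, "z": 0, "rx": 0, "ry": 0, "rz": 0, "jaw": 1}]}}

```text
clock: 16.15
tool_pos: [0.6464, 0.0957, 0.1769]
eef_rot: [1.0, -0.01, -0.003, -0.0]
contact_force: [-5.0, 0.0, 8.2]
opening: 0.202
finger_force: 15.0
```

```bash
python3 - <<'E'
from h import *
s=snapshot("top"); t=snapshot("scene")
a=cv2.resize(s["img"][185:285,270:370],None,fx=4,fy=4,interpolation=cv2.INTER_CUBIC)
b=cv2.resize(t["img"][185:285,290:390],None,fx=4,fy=4,interpolation=cv2.INTER_CUBIC)
save("stroke1",np.clip(np.hstack([a,b]).astype(float)*1.6,0,255).astype(np.uint8))
E
```

```text
(no output)
```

View pics/stroke1.png

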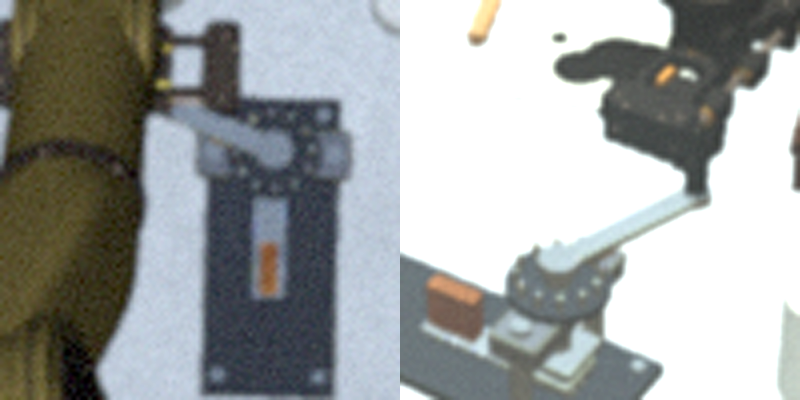

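The lever is at its far stop: bar from (275,152) to (165,108), about 0.38 rad past centre. The blade is unmoved. Now back for stroke 2.

Call:
{"fn": "send_rows", "kwargs": {"motion": [{"x": 0.15, "y": 0.05, "z": 0, "rx": 0, "ry": 0, "rz": 0, "jaw": 1}, {"x": 0, "y": 0, "z": 0, "rx": 0, "ry": 0, "rz": 0, "jaw": 1}, {"x": -0.15, "y": -0.05, "z": 0, "rx": 0, "ry": 0, "rz": 0, "jaw": 1}, {"x": -0.6, "y": -0.22, "z": 0, "rx": 0, "ry": 0, "rz": 0, "jaw": 1}, {"x": -0.6, "y": -0.19, "z": 0, "rx": 0, "ry": 0, "rz": 0, "jaw": 1}]}}

```text
clock: 16.75
tool_pos: [0.6372, 0.0993, 0.1769]
eef_rot: [1.0, -0.01, 0.0, 0.0]
contact_force: [2.0, -1.9, 2.7]
opening: 0.198
finger_force: 15.0
```

Call:
{"fn": "send_rows", "kwargs": {"motion": [{"x": -0.6, "y": -0.16, "z": 0, "rx": 0, "ry": 0, "rz": 0, "jaw": 1}, {"x": -0.6, "y": -0.13, "z": 0, "rx": 0, "ry": 0, "rz": 0, "jaw": 1}, {"x": -0.6, "y": -0.1, "z": 0, "rx": 0, "ry": 0, "rz": 0, "jaw": 1}, {"x": -0.6, "y": -0.07, "z": 0, "rx": 0, "ry": 0, "rz": 0, "jaw": 1}, {"x": -0.6, "y": -0.04, "z": 0, "rx": 0, "ry": 0, "rz": 0, "jaw": 1}]}}

```text
clock: 17.25
tool_pos: [0.6073, 0.1055, 0.1769]
eef_rot: [1.0, -0.01, 0.0, -0.0]
contact_force: [2.2, -2.7, 1.4]
opening: 0.196
finger_force: 15.0
```

Call:
{"fn": "send_rows", "kwargs": {"motion": [{"x": -0.6, "y": -0.01, "z": 0, "rx": 0, "ry": 0, "rz": 0, "jaw": 1}, {"x": -0.6, "y": 0.01, "z": 0, "rx": 0, "ry": 0, "rz": 0, "jaw": 1}, {"x": -0.6, "y": 0.04, "z": 0, "rx": 0, "ry": 0, "rz": 0, "jaw": 1}, {"x": -0.6, "y": 0.07, "z": 0, "rx": 0, "ry": 0, "rz": 0, "jaw": 1}, {"x": -0.6, "y": 0.1, "z": 0, "rx": 0, "ry": 0, "rz": 0, "jaw": 1}]}}

```text
clock: 17.75
tool_pos: [0.5768, 0.1051, 0.1769]
eef_rot: [1.0, -0.01, -0.0, -0.001]
contact_force: [1.2, 3.2, 0.9]
opening: 0.198
finger_force: 15.0
```

Call:
{"fn": "send_rows", "kwargs": {"motion": [{"x": -0.6, "y": 0.13, "z": 0, "rx": 0, "ry": 0, "rz": 0, "jaw": 1}, {"x": -0.6, "y": 0.16, "z": 0, "rx": 0, "ry": 0, "rz": 0, "jaw": 1}, {"x": -0.6, "y": 0.19, "z": 0, "rx": 0, "ry": 0, "rz": 0, "jaw": 1}, {"x": -0.5, "y": 0.18, "z": 0, "rx": 0, "ry": 0, "rz": 0, "jaw": 1}, {"x": 0, "y": 0, "z": 0, "rx": 0, "ry": 0, "rz": 0, "jaw": 1}]}}

```text
clock: 18.25
tool_pos: [0.5523, 0.1, 0.1768]
eef_rot: [1.0, -0.009, -0.002, -0.002]
contact_force: [-1.8, 6.1, 3.0]
opening: 0.194
finger_force: 15.0
```

Call:
{"fn": "send_rows", "kwargs": {"motion": [{"x": -0.15, "y": -0.05, "z": 0, "rx": 0, "ry": 0, "rz": 0, "jaw": 1}, {"x": 0, "y": 0, "z": 0, "rx": 0, "ry": 0, "rz": 0, "jaw": 1}, {"x": 0.6, "y": -0.22, "z": 0, "rx": 0, "ry": 0, "rz": 0, "jaw": 1}, {"x": 0.6, "y": -0.19, "z": 0, "rx": 0, "ry": 0, "rz": 0, "jaw": 1}, {"x": 0.6, "y": -0.16, "z": 0, "rx": 0, "ry": 0, "rz": 0, "jaw": 1}]}}

```text
clock: 18.75
tool_pos: [0.5697, 0.1041, 0.1768]
eef_rot: [1.0, -0.01, -0.002, -0.0]
contact_force: [-2.8, 3.8, 3.9]
opening: 0.201
finger_force: 15.0
```

Call:
{"fn": "send_rows", "kwargs": {"motion": [{"x": 0.6, "y": -0.13, "z": 0, "rx": 0, "ry": 0, "rz": 0, "jaw": 1}, {"x": 0.6, "y": -0.1, "z": 0, "rx": 0, "ry": 0, "rz": 0, "jaw": 1}, {"x": 0.6, "y": -0.07, "z": 0, "rx": 0, "ry": 0, "rz": 0, "jaw": 1}, {"x": 0.6, "y": -0.04, "z": 0, "rx": 0, "ry": 0, "rz": 0, "jaw": 1}, {"x": 0.6, "y": -0.01, "z": 0, "rx": 0, "ry": 0, "rz": 0, "jaw": 1}]}}

```text
clock: 19.25
tool_pos: [0.6005, 0.1059, 0.1768]
eef_rot: [1.0, -0.011, -0.001, 0.0]
contact_force: [-3.8, 1.8, 5.9]
opening: 0.196
finger_force: 15.0
```

Call:
{"fn": "send_rows", "kwargs": {"motion": [{"x": 0.6, "y": 0.01, "z": 0, "rx": 0, "ry": 0, "rz": 0, "jaw": 1}, {"x": 0.6, "y": 0.04, "z": 0, "rx": 0, "ry": 0, "rz": 0, "jaw": 1}, {"x": 0.6, "y": 0.07, "z": 0, "rx": 0, "ry": 0, "rz": 0, "jaw": 1}, {"x": 0.6, "y": 0.1, "z": 0, "rx": 0, "ry": 0, "rz": 0, "jaw": 1}, {"x": 0.6, "y": 0.13, "z": 0, "rx": 0, "ry": 0, "rz": 0, "jaw": 1}]}}

```text
clock: 19.75
tool_pos: [0.6306, 0.1014, 0.1768]
eef_rot: [1.0, -0.011, -0.001, 0.0]
contact_force: [-3.6, 1.8, 5.6]
opening: 0.2
finger_force: 15.0
```

Call:
{"fn": "send_rows", "kwargs": {"motion": [{"x": 0.6, "y": 0.16, "z": 0, "rx": 0, "ry": 0, "rz": 0, "jaw": 1}, {"x": 0.6, "y": 0.19, "z": 0, "rx": 0, "ry": 0, "rz": 0, "jaw": 1}, {"x": 0.5, "y": 0.18, "z": 0, "rx": 0, "ry": 0, "rz": 0, "jaw": 1}, {"x": 0.2, "y": 0.05, "z": 0, "rx": 0, "ry": 0, "rz": 0, "jaw": 1}, {"x": 0, "y": 0, "z": 0, "rx": 0, "ry": 0, "rz": 0, "jaw": 1}]}}

```text
clock: 20.25
tool_pos: [0.6484, 0.0956, 0.1767]
eef_rot: [1.0, -0.01, -0.002, 0.0]
contact_force: [-5.9, 2.6, 7.5]
opening: 0.201
finger_force: 15.0
```

Call:
{"fn": "send_rows", "kwargs": {"motion": [{"x": -0.1, "y": 0, "z": 0, "rx": 0, "ry": 0, "rz": 0, "jaw": 2.5}, {"x": 0, "y": 0, "z": 0, "rx": 0, "ry": 0, "rz": 0, "jaw": 4}, {"x": 0, "y": 0, "z": 0, "rx": 0, "ry": 0, "rz": 0, "jaw": 5}, {"x": 0, "y": 0, "z": -3.5, "rx": 0, "ry": 0, "rz": 0, "jaw": 5}, {"x": 0, "y": 0, "z": -4, "rx": 0, "ry": 0, "rz": 0, "jaw": 5}]}}

```text
clock: 20.75
tool_pos: [0.648, 0.0954, 0.2508]
eef_rot: [1.0, -0.01, -0.002, 0.001]
contact_force: [1.0, 0.5, 0.0]
opening: 0.567
finger_force: 0.0
```

Call:
{"fn": "send_rows", "kwargs": {"motion": [{"x": -3, "y": 2.4, "z": 0, "rx": 0, "ry": 0, "rz": 0, "jaw": 5}, {"x": -3, "y": 2.4, "z": 0, "rx": 0, "ry": 0, "rz": 0, "jaw": 5}, {"x": -3, "y": 2.4, "z": 0, "rx": 0, "ry": 0, "rz": 0, "jaw": 5}, {"x": -3, "y": 2.4, "z": 0, "rx": 0, "ry": 0, "rz": 0, "jaw": 5}, {"x": -2.8, "y": 2.3, "z": 0, "rx": 0, "ry": 0, "rz": 0, "jaw": 5}]}}

```text
clock: 21.25
tool_pos: [0.4974, -0.0215, 0.252]
eef_rot: [1.0, -0.01, 0.0, 0.0]
contact_force: [0.4, -0.6, 0.3]
opening: 0.568
finger_force: 0.0
```

Call:
{"fn": "send_rows", "kwargs": {"motion": [{"x": 0, "y": 0, "z": 3, "rx": 0, "ry": 0, "rz": 0, "jaw": 5}, {"x": 0, "y": 0, "z": 4, "rx": 0, "ry": 0, "rz": 0, "jaw": 5}, {"x": 0, "y": 0, "z": 3, "rx": 0, "ry": 0, "rz": 0, "jaw": 5}, {"x": 0, "y": 0, "z": 0, "rx": 0, "ry": 0, "rz": 0, "jaw": 5}, {"x": 0, "y": 0, "z": 0, "rx": 0, "ry": 0, "rz": 0, "jaw": 5}]}}

```text
clock: 21.75
tool_pos: [0.4988, -0.0204, 0.1522]
eef_rot: [1.0, -0.01, -0.0, 0.0]
contact_force: [0.4, 0.4, 0.1]
opening: 0.564
finger_force: 0.0
```

```bash
python3 st.py
```

```text
21.75 q [-0.156  0.697  0.17   2.042 -0.267  0.423 -1.373] pos [ 0.4988 -0.0204  0.1522] F [0.35 0.38 0.08]
yaw -1.2 toolz [-4.e-04 -5.e-04 -1.e+00] xaxis [ 9.998e-01 -2.090e-02 -4.000e-04]
```

Descend 11.2 cm, grip (50 N) and give a 3 mm test tug.

Call:
{"fn": "send_rows", "kwargs": {"motion": [{"x": 0, "y": -0.05, "z": 4, "rx": 0, "ry": 0, "rz": 0, "jaw": 5}, {"x": 0, "y": 0, "z": 4, "rx": 0, "ry": 0, "rz": 0, "jaw": 5}, {"x": 0, "y": 0, "z": 2.2, "rx": 0, "ry": 0, "rz": 0, "jaw": 4}, {"x": 0, "y": 0, "z": 1, "rx": 0, "ry": 0, "rz": 0, "jaw": 3}, {"x": 0, "y": 0, "z": 0, "rx": 0, "ry": 0, "rz": 0, "jaw": 2}], "grip_force": 50}}

```text
clock: 22.25
tool_pos: [0.4993, -0.0195, 0.0403]
eef_rot: [1.0, -0.01, 0.0, 0.0]
contact_force: [-0.8, -1.0, -0.1]
opening: 0.317
finger_force: 0.0
```

Call:
{"fn": "send_rows", "kwargs": {"motion": [{"x": 0, "y": 0, "z": 0, "rx": 0, "ry": 0, "rz": 0, "jaw": 1}, {"x": 0, "y": 0, "z": 0, "rx": 0, "ry": 0, "rz": 0, "jaw": 0.5}, {"x": 0, "y": 0, "z": 0, "rx": 0, "ry": 0, "rz": 0, "jaw": 0.5}, {"x": 0, "y": 0, "z": 0, "rx": 0, "ry": 0, "rz": 0, "jaw": 0.5}, {"x": 0, "y": 0, "z": 0, "rx": 0, "ry": 0, "rz": 0, "jaw": 0.5}]}}

```text
clock: 22.75
tool_pos: [0.4998, -0.0195, 0.0415]
eef_rot: [1.0, -0.01, 0.002, 0.0]
contact_force: [1.2, 0.3, 7.5]
opening: 0.179
finger_force: 50.0
```

Call:
{"fn": "send_rows", "kwargs": {"motion": [{"x": -0.05, "y": 0, "z": 0, "rx": 0, "ry": 0, "rz": 0, "jaw": 0.5}, {"x": -0.05, "y": 0, "z": 0, "rx": 0, "ry": 0, "rz": 0, "jaw": 0.5}, {"x": -0.1, "y": 0, "z": 0, "rx": 0, "ry": 0, "rz": 0, "jaw": 0.5}, {"x": -0.1, "y": 0, "z": 0, "rx": 0, "ry": 0, "rz": 0, "jaw": 0.5}, {"x": -0.1, "y": 0, "z": 0, "rx": 0, "ry": 0, "rz": 0, "jaw": 0.5}]}}

```text
clock: 23.25
tool_pos: [0.4982, -0.0194, 0.0415]
eef_rot: [1.0, -0.01, 0.004, 0.0]
contact_force: [4.6, 0.1, 6.1]
opening: 0.179
finger_force: 50.0
```

```bash
python3 st.py
```

```text
23.25 q [-0.09   0.903  0.059  2.09  -0.311  0.149 -1.337] pos [ 0.4982 -0.0194  0.0415] F [4.57 0.12 6.07]
yaw -1.16 toolz [ 7.8e-03 -4.0e-04 -1.0e+00] xaxis [ 0.9998 -0.0203  0.0078]
```

Call:
{"fn": "send_rows", "kwargs": {"motion": [{"x": -0.1, "y": 0, "z": 0, "rx": 0, "ry": 0, "rz": 0, "jaw": 0.5}, {"x": -0.1, "y": 0, "z": 0, "rx": 0, "ry": 0, "rz": 0, "jaw": 0.5}, {"x": 0, "y": 0, "z": 0, "rx": 0, "ry": 0, "rz": 0, "jaw": 0.5}, {"x": 0, "y": 0, "z": 0, "rx": 0, "ry": 0, "rz": 0, "jaw": 0.5}, {"x": 0, "y": 0, "z": 0, "rx": 0, "ry": 0, "rz": 0, "jaw": 0.5}]}}

```text
clock: 23.75
tool_pos: [0.496, -0.0193, 0.0414]
eef_rot: [1.0, -0.01, 0.004, 0.0]
contact_force: [3.0, -0.2, 6.0]
opening: 0.177
finger_force: 50.0
```

```bash
python3 st.py
```

```text
23.75 q [-0.089  0.902  0.057  2.096 -0.312  0.144 -1.336] pos [ 0.496  -0.0193  0.0414] F [ 2.97 -0.17  5.96]
yaw -1.16 toolz [ 7.3e-03 -4.0e-04 -1.0e+00] xaxis [ 0.9998 -0.0203  0.0073]
```

Call:
{"fn": "send_rows", "kwargs": {"motion": [{"x": 0.1, "y": 0, "z": -0.1, "rx": 0, "ry": 0, "rz": 0, "jaw": 0.5}, {"x": 0.15, "y": 0, "z": 0, "rx": 0, "ry": 0, "rz": 0, "jaw": 0.5}, {"x": 0.15, "y": 0, "z": 0, "rx": 0, "ry": 0, "rz": 0, "jaw": 0.5}, {"x": 0.15, "y": 0, "z": 0, "rx": 0, "ry": 0, "rz": 0, "jaw": 0.5}, {"x": 0.15, "y": 0, "z": 0, "rx": 0, "ry": 0, "rz": 0, "jaw": 0.5}]}}

```text
clock: 24.25
tool_pos: [0.4945, -0.0191, 0.0414]
eef_rot: [1.0, -0.01, -0.005, -0.0]
contact_force: [-8.4, 0.9, 12.5]
opening: 0.179
finger_force: 50.0
```

```bash
python3 st.py
```

```text
24.25 q [-0.092  0.904  0.064  2.085 -0.31   0.172 -1.337] pos [ 0.4945 -0.0191  0.0414] F [-8.42  0.89 12.54]
yaw -1.17 toolz [-0.0099  0.0011 -0.9999] xaxis [ 0.9997 -0.0203 -0.01  ]
```

Call:
{"fn": "send_rows", "kwargs": {"motion": [{"x": -0.1, "y": 0, "z": 0, "rx": 0, "ry": 0, "rz": 0, "jaw": 0.5}, {"x": -0.1, "y": 0, "z": 0, "rx": 0, "ry": 0, "rz": 0, "jaw": 0.5}, {"x": -0.1, "y": 0, "z": 0, "rx": 0, "ry": 0, "rz": 0, "jaw": 0.5}, {"x": -0.1, "y": 0, "z": 0, "rx": 0, "ry": 0, "rz": 0, "jaw": 0.5}, {"x": -0.1, "y": 0, "z": 0, "rx": 0, "ry": 0, "rz": 0, "jaw": 0.5}]}}

```text
clock: 24.75
tool_pos: [0.4948, -0.0191, 0.0415]
eef_rot: [1.0, -0.01, 0.0, -0.0]
contact_force: [1.9, -0.1, 4.4]
opening: 0.177
finger_force: 50.0
```

```bash
python3 st.py
```

```text
24.75 q [-0.09   0.903  0.059  2.093 -0.311  0.153 -1.337] pos [ 0.4948 -0.0191  0.0415] F [ 1.91 -0.08  4.42]
yaw -1.15 toolz [ 7.e-04  2.e-04 -1.e+00] xaxis [ 9.998e-01 -2.010e-02  7.000e-04]
```

Call:
{"fn": "send_rows", "kwargs": {"motion": [{"x": 0, "y": 0, "z": 0, "rx": 0, "ry": 0, "rz": 0, "jaw": 1.8}, {"x": 0, "y": 0, "z": 0, "rx": 0, "ry": 0, "rz": 0, "jaw": 2.4}, {"x": 0, "y": 0, "z": 0, "rx": 0, "ry": 0, "rz": 0, "jaw": 2.4}, {"x": 0, "y": 0, "z": 0, "rx": 0, "ry": 0, "rz": 0, "jaw": 2.4}, {"x": 0, "y": 0, "z": 0, "rx": 0, "ry": 0, "rz": 0, "jaw": 2.4}]}}

```text
clock: 25.25
tool_pos: [0.4944, -0.0192, 0.0408]
eef_rot: [1.0, -0.01, -0.0, -0.0]
contact_force: [0.2, 0.6, -0.3]
opening: 0.274
finger_force: 0.0
```

```bash
echo 'print("M",st["moment"].round(3))' >> st.py; python3 st.py; python3 - <<'E'
from h import *
s=snapshot("top")
a=cv2.resize(s["img"][195:285,300:380],None,fx=6,fy=6,interpolation=cv2.INTER_CUBIC)
m=(s["img"][:,:,0].astype(int)-s["img"][:,:,2]>50)[215:290,320:352]
print("grip px",np.argwhere(m).mean(0)+[215,320] if m.any() else None, m.sum())
E
```

```text
25.25 q [-0.09   0.904  0.059  2.093 -0.311  0.153 -1.337] pos [ 0.4944 -0.0192  0.0408] F [ 0.21  0.61 -0.31]
yaw -1.16 toolz [-6.e-04  1.e-04 -1.e+00] xaxis [ 9.998e-01 -2.020e-02 -6.000e-04]
M [ 0.027  0.033 -0.004]
grip px None 0
```

Call:
{"fn": "send_rows", "kwargs": {"motion": [{"x": 0, "y": 0, "z": 0.6, "rx": 0, "ry": 0, "rz": 0, "jaw": 2}, {"x": 0, "y": 0, "z": 0, "rx": 0, "ry": 0, "rz": 0, "jaw": 1.5}, {"x": 0, "y": 0, "z": 0, "rx": 0, "ry": 0, "rz": 0, "jaw": 0.5}, {"x": 0, "y": 0, "z": 0, "rx": 0, "ry": 0, "rz": 0, "jaw": 0.5}, {"x": 0, "y": 0, "z": 0, "rx": 0, "ry": 0, "rz": 0, "jaw": 0.5}]}}

```text
clock: 25.8
tool_pos: [0.4944, -0.0192, 0.0348]
eef_rot: [1.0, -0.01, -0.0, -0.0]
contact_force: [0.1, -0.1, -2.8]
opening: 0.177
finger_force: 50.0
```

```bash
python3 st.py
```

```text
25.8 q [-0.087  0.916  0.054  2.093 -0.312  0.141 -1.336] pos [ 0.4944 -0.0192  0.0348] F [ 0.06 -0.06 -2.81]
yaw -1.16 toolz [-7.e-04  2.e-04 -1.e+00] xaxis [ 9.998e-01 -2.020e-02 -7.000e-04]
M [ 0.05   0.07  -0.039]
```

Call:
{"fn": "send_rows", "kwargs": {"motion": [{"x": 0.2, "y": 0, "z": 0, "rx": 0, "ry": 0, "rz": 0, "jaw": 0.5}, {"x": 0.2, "y": 0, "z": 0, "rx": 0, "ry": 0, "rz": 0, "jaw": 0.5}, {"x": 0.2, "y": 0, "z": 0, "rx": 0, "ry": 0, "rz": 0, "jaw": 0.5}, {"x": 0.1, "y": 0, "z": 0, "rx": 0, "ry": 0, "rz": 0, "jaw": 0.5}, {"x": 0.1, "y": 0, "z": 0, "rx": 0, "ry": 0, "rz": 0, "jaw": 0.5}]}}

```text
clock: 26.3
tool_pos: [0.5027, -0.0193, 0.0349]
eef_rot: [1.0, -0.01, -0.0, -0.0]
contact_force: [-0.2, -1.5, -2.1]
opening: 0.177
finger_force: 50.0
```

```bash
python3 st.py
```

```text
26.3 q [-0.091  0.918  0.062  2.07  -0.311  0.162 -1.337] pos [ 0.5027 -0.0193  0.0349] F [-0.15 -1.49 -2.12]
yaw -1.15 toolz [-1.e-04  1.e-04 -1.e+00] xaxis [ 9.998e-01 -2.010e-02 -1.000e-04]
M [0.046 0.096 0.022]
```

Call:
{"fn": "send_rows", "kwargs": {"motion": [{"x": -0.1, "y": 0, "z": 0, "rx": 0, "ry": 0, "rz": 0, "jaw": 0.5}, {"x": -0.1, "y": 0, "z": 0, "rx": 0, "ry": 0, "rz": 0, "jaw": 0.5}, {"x": -0.1, "y": 0, "z": 0, "rx": 0, "ry": 0, "rz": 0, "jaw": 0.5}, {"x": -0.1, "y": 0, "z": 0, "rx": 0, "ry": 0, "rz": 0, "jaw": 0.5}, {"x": -0.1, "y": 0, "z": 0, "rx": 0, "ry": 0, "rz": 0, "jaw": 0.5}]}}

```text
clock: 26.8
tool_pos: [0.4974, -0.0193, 0.0349]
eef_rot: [1.0, -0.01, -0.0, -0.0]
contact_force: [0.6, 0.1, -2.8]
opening: 0.176
finger_force: 50.0
```

```bash
python3 st.py
```

```text
26.8 q [-0.088  0.916  0.057  2.085 -0.312  0.148 -1.336] pos [ 0.4974 -0.0193  0.0349] F [ 0.58  0.14 -2.8 ]
yaw -1.16 toolz [-3.e-04  2.e-04 -1.e+00] xaxis [ 9.998e-01 -2.020e-02 -3.000e-04]
M [ 0.09   0.088 -0.008]
```

The blade slides freely at about 0.5 N, so it is still loose and a third stroke is needed.

Call:
{"fn": "send_rows", "kwargs": {"motion": [{"x": 0, "y": 0, "z": 0, "rx": 0, "ry": 0, "rz": 0, "jaw": 3}, {"x": 0, "y": 0, "z": 0, "rx": 0, "ry": 0, "rz": 0, "jaw": 4}, {"x": 0, "y": 0, "z": 0, "rx": 0, "ry": 0, "rz": 0, "jaw": 5}, {"x": 0, "y": 0, "z": -2.5, "rx": 0, "ry": 0, "rz": 0, "jaw": 5}, {"x": 0, "y": 0, "z": -4, "rx": 0, "ry": 0, "rz": 0, "jaw": 5}], "grip_force": 15}}

```text
clock: 27.3
tool_pos: [0.4963, -0.0192, 0.0991]
eef_rot: [1.0, -0.01, -0.002, -0.0]
contact_force: [-0.1, -0.1, 1.1]
opening: 0.565
finger_force: 0.0
```

Call:
{"fn": "send_rows", "kwargs": {"motion": [{"x": 0, "y": 0, "z": -4, "rx": 0, "ry": 0, "rz": 0, "jaw": 5}, {"x": 0, "y": 0, "z": -4, "rx": 0, "ry": 0, "rz": 0, "jaw": 5}, {"x": 0, "y": 0, "z": -4, "rx": 0, "ry": 0, "rz": 0, "jaw": 5}, {"x": 0, "y": 0, "z": -3, "rx": 0, "ry": 0, "rz": 0, "jaw": 5}, {"x": 0, "y": 0, "z": 0, "rx": 0, "ry": 0, "rz": 0, "jaw": 5}]}}

```text
clock: 27.8
tool_pos: [0.5, -0.0196, 0.2538]
eef_rot: [1.0, -0.01, 0.004, -0.0]
contact_force: [1.0, -0.3, -0.2]
opening: 0.57
finger_force: 0.0
```

Call:
{"fn": "send_rows", "kwargs": {"motion": [{"x": 3, "y": -2.4, "z": 0, "rx": 0, "ry": 0, "rz": 0, "jaw": 5}, {"x": 3, "y": -2.4, "z": 0, "rx": 0, "ry": 0, "rz": 0, "jaw": 5}, {"x": 3, "y": -2.4, "z": 0, "rx": 0, "ry": 0, "rz": 0, "jaw": 5}, {"x": 3, "y": -2.4, "z": 0, "rx": 0, "ry": 0, "rz": 0, "jaw": 5}, {"x": 2.8, "y": -2.2, "z": 0, "rx": 0, "ry": 0, "rz": 0, "jaw": 5}]}}

```text
clock: 28.3
tool_pos: [0.6485, 0.0972, 0.2485]
eef_rot: [1.0, -0.01, -0.001, -0.0]
contact_force: [0.9, -0.7, 0.8]
opening: 0.572
finger_force: 0.0
```

Call:
{"fn": "send_rows", "kwargs": {"motion": [{"x": 0, "y": 0, "z": 0, "rx": 0, "ry": 0, "rz": 0, "jaw": 5}, {"x": 0, "y": 0, "z": 0, "rx": 0, "ry": 0, "rz": 0, "jaw": 5}, {"x": 0, "y": 0, "z": 0, "rx": 0, "ry": 0, "rz": 0, "jaw": 5}, {"x": 0, "y": 0, "z": 0, "rx": 0, "ry": 0, "rz": 0, "jaw": 5}, {"x": 0, "y": 0, "z": 0, "rx": 0, "ry": 0, "rz": 0, "jaw": 5}]}}

```text
clock: 28.8
tool_pos: [0.6474, 0.0947, 0.2502]
eef_rot: [1.0, -0.011, -0.0, 0.0]
contact_force: [-0.2, 0.9, -0.6]
opening: 0.564
finger_force: 0.0
```

```bash
python3 st.py; python3 - <<'E'
from h import *
s=snapshot("top"); t=snapshot("scene")
a=cv2.resize(s["img"][185:285,270:370],None,fx=4,fy=4,interpolation=cv2.INTER_CUBIC)
b=cv2.resize(t["img"][205:305,270:370],None,fx=4,fy=4,interpolation=cv2.INTER_CUBIC)
save("b3",np.clip(np.hstack([a,b]).astype(float)*1.6,0,255).astype(np.uint8))
E
```

```text
28.8 q [-0.365  0.745  0.289  1.483 -0.24   0.949 -1.601] pos [0.6474 0.0947 0.2502] F [-0.23  0.94 -0.59]
yaw -1.24 toolz [-5.e-04 -1.e-04 -1.e+00] xaxis [ 9.998e-01 -2.160e-02 -5.000e-04]
M [ 0.049 -0.003 -0.02 ]
```

View pics/b3.png

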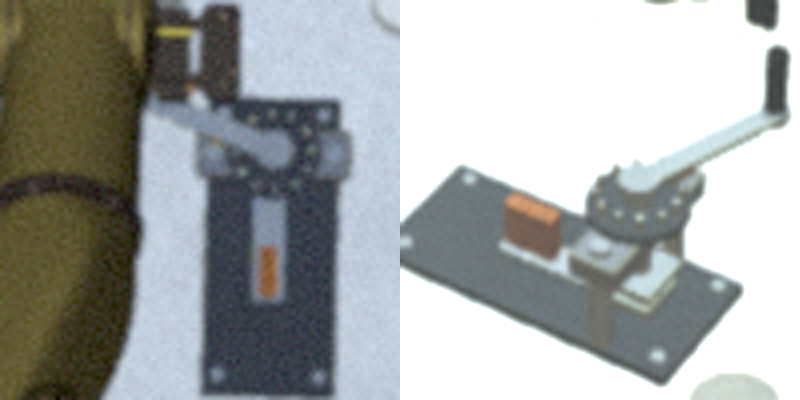

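The blade's rear is now at (268,301), so its tip is about 13 mm past the middle and it lies flat. The lever is at the far stop with the post under the gripper. Third stroke.

Call:
{"fn": "send_rows", "kwargs": {"motion": [{"x": 0, "y": -0.1, "z": 2.5, "rx": 0, "ry": 0, "rz": 0, "jaw": 5}, {"x": 0, "y": 0, "z": 2.5, "rx": 0, "ry": 0, "rz": 0, "jaw": 5}, {"x": 0, "y": 0, "z": 1.5, "rx": 0, "ry": 0, "rz": 0, "jaw": 5}, {"x": 0, "y": 0, "z": 0.8, "rx": 0, "ry": 0, "rz": 0, "jaw": 4}, {"x": 0, "y": 0, "z": 0, "rx": 0, "ry": 0, "rz": 0, "jaw": 3}], "grip_force": 15}}

```text
clock: 29.4
tool_pos: [0.6474, 0.0966, 0.1761]
eef_rot: [1.0, -0.01, -0.001, 0.0]
contact_force: [0.9, -0.3, 0.2]
opening: 0.407
finger_force: 0.0
```

Call:
{"fn": "send_rows", "kwargs": {"motion": [{"x": 0, "y": 0, "z": 0, "rx": 0, "ry": 0, "rz": 0, "jaw": 2.5}, {"x": 0, "y": 0, "z": 0, "rx": 0, "ry": 0, "rz": 0, "jaw": 2}, {"x": 0, "y": 0, "z": 0, "rx": 0, "ry": 0, "rz": 0, "jaw": 1}, {"x": 0, "y": 0, "z": 0, "rx": 0, "ry": 0, "rz": 0, "jaw": 1}, {"x": 0, "y": 0, "z": 0, "rx": 0, "ry": 0, "rz": 0, "jaw": 1}]}}

```text
clock: 29.9
tool_pos: [0.6485, 0.0962, 0.1779]
eef_rot: [1.0, -0.01, 0.001, 0.0]
contact_force: [-1.0, -1.7, 6.3]
opening: 0.196
finger_force: 15.0
```

Call:
{"fn": "send_rows", "kwargs": {"motion": [{"x": -0.6, "y": -0.22, "z": 0, "rx": 0, "ry": 0, "rz": 0, "jaw": 1}, {"x": -0.6, "y": -0.19, "z": 0, "rx": 0, "ry": 0, "rz": 0, "jaw": 1}, {"x": -0.6, "y": -0.16, "z": 0, "rx": 0, "ry": 0, "rz": 0, "jaw": 1}, {"x": -0.6, "y": -0.13, "z": 0, "rx": 0, "ry": 0, "rz": 0, "jaw": 1}, {"x": -0.6, "y": -0.1, "z": 0, "rx": 0, "ry": 0, "rz": 0, "jaw": 1}]}}

```text
clock: 30.4
tool_pos: [0.6192, 0.1044, 0.1779]
eef_rot: [1.0, -0.01, 0.002, 0.001]
contact_force: [3.1, -2.2, 4.8]
opening: 0.198
finger_force: 15.0
```

Call:
{"fn": "send_rows", "kwargs": {"motion": [{"x": -0.6, "y": -0.07, "z": 0, "rx": 0, "ry": 0, "rz": 0, "jaw": 1}, {"x": -0.6, "y": -0.04, "z": 0, "rx": 0, "ry": 0, "rz": 0, "jaw": 1}, {"x": -0.6, "y": -0.01, "z": 0, "rx": 0, "ry": 0, "rz": 0, "jaw": 1}, {"x": -0.6, "y": 0.01, "z": 0, "rx": 0, "ry": 0, "rz": 0, "jaw": 1}, {"x": -0.6, "y": 0.04, "z": 0, "rx": 0, "ry": 0, "rz": 0, "jaw": 1}]}}

```text
clock: 30.9
tool_pos: [0.5894, 0.1059, 0.1778]
eef_rot: [1.0, -0.01, 0.002, 0.0]
contact_force: [3.1, -2.5, 5.9]
opening: 0.199
finger_force: 15.0
```

Call:
{"fn": "send_rows", "kwargs": {"motion": [{"x": -0.6, "y": 0.07, "z": 0, "rx": 0, "ry": 0, "rz": 0, "jaw": 1}, {"x": -0.6, "y": 0.1, "z": 0, "rx": 0, "ry": 0, "rz": 0, "jaw": 1}, {"x": -0.6, "y": 0.13, "z": 0, "rx": 0, "ry": 0, "rz": 0, "jaw": 1}, {"x": -0.6, "y": 0.16, "z": 0, "rx": 0, "ry": 0, "rz": 0, "jaw": 1}, {"x": -0.6, "y": 0.17, "z": 0, "rx": 0, "ry": 0, "rz": 0, "jaw": 1}]}}

```text
clock: 31.4
tool_pos: [0.5594, 0.1011, 0.1778]
eef_rot: [1.0, -0.01, 0.002, -0.0]
contact_force: [3.4, -1.2, 5.1]
opening: 0.195
finger_force: 15.0
```

Call:
{"fn": "send_rows", "kwargs": {"motion": [{"x": -0.6, "y": 0.18, "z": 0, "rx": 0, "ry": 0, "rz": 0, "jaw": 1}, {"x": -0.1, "y": 0, "z": 0, "rx": 0, "ry": 0, "rz": 0, "jaw": 1}, {"x": 0, "y": 0, "z": 0, "rx": 0, "ry": 0, "rz": 0, "jaw": 1}, {"x": 0, "y": 0, "z": 0, "rx": 0, "ry": 0, "rz": 0, "jaw": 1}, {"x": 0, "y": 0, "z": 0, "rx": 0, "ry": 0, "rz": 0, "jaw": 1}]}}

```text
clock: 31.9
tool_pos: [0.5519, 0.0989, 0.1777]
eef_rot: [1.0, -0.01, 0.001, 0.0]
contact_force: [1.6, -2.7, 7.4]
opening: 0.197
finger_force: 15.0
```

Call:
{"fn": "send_rows", "kwargs": {"motion": [{"x": 0.6, "y": -0.22, "z": 0, "rx": 0, "ry": 0, "rz": 0, "jaw": 1}, {"x": 0.6, "y": -0.19, "z": 0, "rx": 0, "ry": 0, "rz": 0, "jaw": 1}, {"x": 0.6, "y": -0.16, "z": 0, "rx": 0, "ry": 0, "rz": 0, "jaw": 1}, {"x": 0.6, "y": -0.13, "z": 0, "rx": 0, "ry": 0, "rz": 0, "jaw": 1}, {"x": 0.6, "y": -0.1, "z": 0, "rx": 0, "ry": 0, "rz": 0, "jaw": 1}]}}

```text
clock: 32.4
tool_pos: [0.58, 0.1053, 0.1774]
eef_rot: [1.0, -0.011, -0.001, 0.001]
contact_force: [-4.1, -4.0, 11.1]
opening: 0.197
finger_force: 15.0
```

Call:
{"fn": "send_rows", "kwargs": {"motion": [{"x": 0.6, "y": -0.07, "z": 0, "rx": 0, "ry": 0, "rz": 0, "jaw": 1}, {"x": 0.6, "y": -0.04, "z": 0, "rx": 0, "ry": 0, "rz": 0, "jaw": 1}, {"x": 0.6, "y": -0.01, "z": 0, "rx": 0, "ry": 0, "rz": 0, "jaw": 1}, {"x": 0.6, "y": 0.01, "z": 0, "rx": 0, "ry": 0, "rz": 0, "jaw": 1}, {"x": 0.6, "y": 0.04, "z": 0, "rx": 0, "ry": 0, "rz": 0, "jaw": 1}]}}

```text
clock: 32.9
tool_pos: [0.6087, 0.1054, 0.177]
eef_rot: [1.0, -0.011, -0.003, 0.001]
contact_force: [-4.4, -3.8, 7.8]
opening: 0.199
finger_force: 15.0
```

Call:
{"fn": "send_rows", "kwargs": {"motion": [{"x": 0.6, "y": 0.07, "z": 0, "rx": 0, "ry": 0, "rz": 0, "jaw": 1}, {"x": 0.6, "y": 0.1, "z": 0, "rx": 0, "ry": 0, "rz": 0, "jaw": 1}, {"x": 0.6, "y": 0.13, "z": 0, "rx": 0, "ry": 0, "rz": 0, "jaw": 1}, {"x": 0.6, "y": 0.16, "z": 0, "rx": 0, "ry": 0, "rz": 0, "jaw": 1}, {"x": 0.6, "y": 0.19, "z": 0, "rx": 0, "ry": 0, "rz": 0, "jaw": 1}]}}

```text
clock: 33.4
tool_pos: [0.638, 0.0993, 0.1767]
eef_rot: [1.0, -0.011, -0.003, 0.0]
contact_force: [-6.2, -1.4, 7.5]
opening: 0.197
finger_force: 15.0
```

Call:
{"fn": "send_rows", "kwargs": {"motion": [{"x": 0.5, "y": 0.18, "z": 0, "rx": 0, "ry": 0, "rz": 0, "jaw": 1}, {"x": 0.2, "y": 0.05, "z": 0, "rx": 0, "ry": 0, "rz": 0, "jaw": 1}, {"x": 0.2, "y": 0, "z": 0, "rx": 0, "ry": 0, "rz": 0, "jaw": 1}, {"x": 0, "y": 0, "z": 0, "rx": 0, "ry": 0, "rz": 0, "jaw": 1}, {"x": 0, "y": 0, "z": 0, "rx": 0, "ry": 0, "rz": 0, "jaw": 1}]}}

```text
clock: 33.9
tool_pos: [0.647, 0.0961, 0.1766]
eef_rot: [1.0, -0.011, -0.003, 0.0]
contact_force: [-5.0, -2.1, 7.7]
opening: 0.196
finger_force: 15.0
```

Call:
{"fn": "send_rows", "kwargs": {"motion": [{"x": -0.1, "y": 0, "z": 0, "rx": 0, "ry": 0, "rz": 0, "jaw": 2.5}, {"x": 0, "y": 0, "z": 0, "rx": 0, "ry": 0, "rz": 0, "jaw": 4}, {"x": 0, "y": 0, "z": 0, "rx": 0, "ry": 0, "rz": 0, "jaw": 5}, {"x": 0, "y": 0, "z": -3.5, "rx": 0, "ry": 0, "rz": 0, "jaw": 5}, {"x": 0, "y": 0, "z": -4, "rx": 0, "ry": 0, "rz": 0, "jaw": 5}]}}

```text
clock: 34.4
tool_pos: [0.6476, 0.0977, 0.2508]
eef_rot: [1.0, -0.01, -0.002, 0.0]
contact_force: [0.8, 0.7, 0.6]
opening: 0.566
finger_force: 0.0
```

Call:
{"fn": "send_rows", "kwargs": {"motion": [{"x": -3, "y": 2.4, "z": 0, "rx": 0, "ry": 0, "rz": 0, "jaw": 5}, {"x": -3, "y": 2.4, "z": 0, "rx": 0, "ry": 0, "rz": 0, "jaw": 5}, {"x": -3, "y": 2.4, "z": 0, "rx": 0, "ry": 0, "rz": 0, "jaw": 5}, {"x": -3, "y": 2.4, "z": 0, "rx": 0, "ry": 0, "rz": 0, "jaw": 5}, {"x": -2.8, "y": 2.2, "z": 0, "rx": 0, "ry": 0, "rz": 0, "jaw": 5}]}}

```text
clock: 34.9
tool_pos: [0.4972, -0.0184, 0.2519]
eef_rot: [1.0, -0.01, -0.0, -0.0]
contact_force: [-0.3, -0.4, -0.8]
opening: 0.567
finger_force: 0.0
```

Call:
{"fn": "send_rows", "kwargs": {"motion": [{"x": 0, "y": 0, "z": 3, "rx": 0, "ry": 0, "rz": 0, "jaw": 5}, {"x": 0, "y": 0, "z": 4, "rx": 0, "ry": 0, "rz": 0, "jaw": 5}, {"x": 0, "y": 0, "z": 3, "rx": 0, "ry": 0, "rz": 0, "jaw": 5}, {"x": 0, "y": 0, "z": 0, "rx": 0, "ry": 0, "rz": 0, "jaw": 5}, {"x": 0, "y": 0, "z": 0, "rx": 0, "ry": 0, "rz": 0, "jaw": 5}]}}

```text
clock: 35.4
tool_pos: [0.4988, -0.0177, 0.1521]
eef_rot: [1.0, -0.01, -0.0, -0.0]
contact_force: [-0.0, -1.1, 0.4]
opening: 0.57
finger_force: 0.0
```

```bash
python3 st.py
```

```text
35.4 q [-0.169  0.699  0.182  2.043 -0.288  0.425 -1.356] pos [ 0.4988 -0.0177  0.1521] F [-0.03 -1.07  0.45]
yaw -1.15 toolz [-7.e-04  2.e-04 -1.e+00] xaxis [ 9.998e-01 -2.020e-02 -7.000e-04]
M [ 0.069 -0.025  0.056]
```

Call:
{"fn": "send_rows", "kwargs": {"motion": [{"x": -0.15, "y": 0.16, "z": 4, "rx": 0, "ry": 0, "rz": 0, "jaw": 5}, {"x": 0, "y": 0, "z": 4, "rx": 0, "ry": 0, "rz": 0, "jaw": 5}, {"x": 0, "y": 0, "z": 2.5, "rx": 0, "ry": 0, "rz": 0, "jaw": 4}, {"x": 0, "y": 0, "z": 1.2, "rx": 0, "ry": 0, "rz": 0, "jaw": 3}, {"x": 0, "y": 0, "z": 0, "rx": 0, "ry": 0, "rz": 0, "jaw": 2.2}], "grip_force": 50}}

```text
clock: 35.9
tool_pos: [0.4976, -0.0193, 0.035]
eef_rot: [1.0, -0.01, 0.0, -0.0]
contact_force: [-0.1, -1.0, -0.3]
opening: 0.319
finger_force: 0.0
```

Call:
{"fn": "send_rows", "kwargs": {"motion": [{"x": 0, "y": 0, "z": 0, "rx": 0, "ry": 0, "rz": 0, "jaw": 2}, {"x": 0, "y": 0, "z": 0, "rx": 0, "ry": 0, "rz": 0, "jaw": 0.5}, {"x": 0, "y": 0, "z": 0, "rx": 0, "ry": 0, "rz": 0, "jaw": 0.5}, {"x": 0, "y": 0, "z": 0, "rx": 0, "ry": 0, "rz": 0, "jaw": 0.5}, {"x": 0, "y": 0, "z": 0, "rx": 0, "ry": 0, "rz": 0, "jaw": 0.5}]}}

```text
clock: 36.4
tool_pos: [0.4983, -0.0194, 0.0365]
eef_rot: [1.0, -0.01, 0.002, -0.0]
contact_force: [-0.5, -0.7, 8.2]
opening: 0.175
finger_force: 50.0
```

Call:
{"fn": "send_rows", "kwargs": {"motion": [{"x": -0.1, "y": 0, "z": 0, "rx": 0, "ry": 0, "rz": 0, "jaw": 0.5}, {"x": -0.1, "y": 0, "z": 0, "rx": 0, "ry": 0, "rz": 0, "jaw": 0.5}, {"x": -0.1, "y": 0, "z": 0, "rx": 0, "ry": 0, "rz": 0, "jaw": 0.5}, {"x": -0.1, "y": 0, "z": 0, "rx": 0, "ry": 0, "rz": 0, "jaw": 0.5}, {"x": -0.1, "y": 0, "z": 0, "rx": 0, "ry": 0, "rz": 0, "jaw": 0.5}]}}

```text
clock: 36.9
tool_pos: [0.4982, -0.0194, 0.0365]
eef_rot: [1.0, -0.01, 0.006, 0.0]
contact_force: [10.1, -0.6, 2.7]
opening: 0.176
finger_force: 50.0
```

```bash
python3 st.py
```

```text
36.9 q [-0.088  0.912  0.056  2.094 -0.336  0.13  -1.312] pos [ 0.4982 -0.0194  0.0365] F [10.06 -0.55  2.72]
yaw -1.15 toolz [ 1.260e-02 -8.000e-04 -9.999e-01] xaxis [ 0.9997 -0.02    0.0126]
M [ 0.107 -1.554  0.027]
```

Now 10 N and not yet slipping: the blade drags, so no more strokes. Drawing it straight out.

Call:
{"fn": "send_rows", "kwargs": {"motion": [{"x": -0.15, "y": 0, "z": -0.05, "rx": 0, "ry": 0, "rz": 0, "jaw": 0.5}, {"x": -0.15, "y": 0, "z": 0, "rx": 0, "ry": 0, "rz": 0, "jaw": 0.5}, {"x": -0.15, "y": 0, "z": 0, "rx": 0, "ry": 0, "rz": 0, "jaw": 0.5}, {"x": -0.2, "y": 0, "z": 0, "rx": 0, "ry": 0, "rz": 0, "jaw": 0.5}, {"x": -0.2, "y": 0, "z": 0, "rx": 0, "ry": 0, "rz": 0, "jaw": 0.5}]}}

```text
clock: 37.4
tool_pos: [0.4916, -0.0193, 0.0365]
eef_rot: [1.0, -0.01, 0.008, 0.001]
contact_force: [11.5, -0.5, -3.9]
opening: 0.175
finger_force: 50.0
```

Call:
{"fn": "send_rows", "kwargs": {"motion": [{"x": -0.25, "y": 0, "z": 0, "rx": 0, "ry": 0, "rz": 0, "jaw": 0.5}, {"x": -0.25, "y": 0, "z": 0, "rx": 0, "ry": 0, "rz": 0, "jaw": 0.5}, {"x": -0.25, "y": 0, "z": 0, "rx": 0, "ry": 0, "rz": 0, "jaw": 0.5}, {"x": -0.25, "y": 0, "z": 0, "rx": 0, "ry": 0, "rz": 0, "jaw": 0.5}, {"x": -0.25, "y": 0, "z": 0, "rx": 0, "ry": 0, "rz": 0, "jaw": 0.5}]}}

```text
clock: 37.9
tool_pos: [0.4794, -0.0191, 0.0365]
eef_rot: [1.0, -0.01, 0.008, 0.001]
contact_force: [12.1, -0.5, -3.7]
opening: 0.181
finger_force: 50.0
```

```bash
python3 st.py
```

```text
37.9 q [-0.078  0.906  0.033  2.152 -0.344  0.071 -1.306] pos [ 0.4794 -0.0191  0.0365] F [12.11 -0.51 -3.72]
yaw -1.15 toolz [ 0.0164 -0.0013 -0.9999] xaxis [ 0.9997 -0.0201  0.0164]
M [ 0.085 -2.031 -0.009]
```

Call:
{"fn": "send_rows", "kwargs": {"motion": [{"x": -0.25, "y": 0, "z": -0.05, "rx": 0, "ry": 0, "rz": 0, "jaw": 0.5}, {"x": -0.25, "y": 0, "z": -0.05, "rx": 0, "ry": 0, "rz": 0, "jaw": 0.5}, {"x": -0.25, "y": 0, "z": 0, "rx": 0, "ry": 0, "rz": 0, "jaw": 0.5}, {"x": -0.25, "y": 0, "z": 0, "rx": 0, "ry": 0, "rz": 0, "jaw": 0.5}, {"x": -0.25, "y": 0, "z": 0, "rx": 0, "ry": 0, "rz": 0, "jaw": 0.5}]}}

```text
clock: 38.4
tool_pos: [0.4641, -0.0186, 0.0369]
eef_rot: [1.0, -0.01, 0.005, 0.0]
contact_force: [9.9, -0.4, -6.4]
opening: 0.176
finger_force: 50.0
```

```bash
python3 st.py
```

```text
38.4 q [-0.072  0.903  0.021  2.19  -0.372  0.042 -1.279] pos [ 0.4641 -0.0186  0.0369] F [ 9.89 -0.39 -6.4 ]
yaw -1.16 toolz [ 9.4e-03 -2.0e-04 -1.0e+00] xaxis [ 0.9997 -0.0203  0.0094]
M [-0.069 -1.663 -0.058]
```

Call:
{"fn": "send_rows", "kwargs": {"motion": [{"x": 0.2, "y": 0, "z": 0, "rx": 0, "ry": 0, "rz": 0, "jaw": 1.8}, {"x": 0, "y": 0, "z": 0, "rx": 0, "ry": 0, "rz": 0, "jaw": 2.4}, {"x": 0, "y": 0, "z": 0, "rx": 0, "ry": 0, "rz": 0, "jaw": 2.4}, {"x": 0, "y": 0, "z": 0, "rx": 0, "ry": 0, "rz": 0, "jaw": 2.4}, {"x": 0.5, "y": 0, "z": 0, "rx": 0, "ry": 0, "rz": 0, "jaw": 2.4}]}}

```text
clock: 38.9
tool_pos: [0.4645, -0.0187, 0.0365]
eef_rot: [1.0, -0.01, -0.001, -0.0]
contact_force: [-0.1, 0.4, 0.7]
opening: 0.269
finger_force: 0.0
```

Call:
{"fn": "send_rows", "kwargs": {"motion": [{"x": 0.5, "y": 0, "z": 0, "rx": 0, "ry": 0, "rz": 0, "jaw": 2.4}, {"x": 0, "y": 0, "z": 0, "rx": 0, "ry": 0, "rz": 0, "jaw": 2.4}, {"x": 0, "y": 0, "z": 0, "rx": 0, "ry": 0, "rz": 0, "jaw": 2.4}, {"x": 0, "y": 0, "z": 0, "rx": 0, "ry": 0, "rz": 0, "jaw": 2.4}, {"x": 0, "y": 0, "z": 0, "rx": 0, "ry": 0, "rz": 0, "jaw": 2.4}]}}

```text
clock: 39.4
tool_pos: [0.4704, -0.0188, 0.0364]
eef_rot: [1.0, -0.01, -0.0, -0.0]
contact_force: [-0.5, -0.5, -0.4]
opening: 0.273
finger_force: 0.0
```

```bash
python3 st.py; python3 - <<'E'
from h import *
s=snapshot("top"); t=snapshot("scene")
a=cv2.resize(s["img"][205:285,300:380],None,fx=5,fy=5,interpolation=cv2.INTER_CUBIC)
b=cv2.resize(t["img"][220:300,270:350],None,fx=5,fy=5,interpolation=cv2.INTER_CUBIC)
save("out",np.clip(np.hstack([a,b]).astype(float)*1.6,0,255).astype(np.uint8))
E
```

```text
39.4 q [-0.08   0.906  0.036  2.163 -0.37   0.079 -1.28 ] pos [ 0.4704 -0.0188  0.0364] F [-0.54 -0.54 -0.37]
yaw -1.16 toolz [-5.e-04  2.e-04 -1.e+00] xaxis [ 9.998e-01 -2.020e-02 -6.000e-04]
M [ 0.043 -0.022  0.022]
```

View pics/out.png

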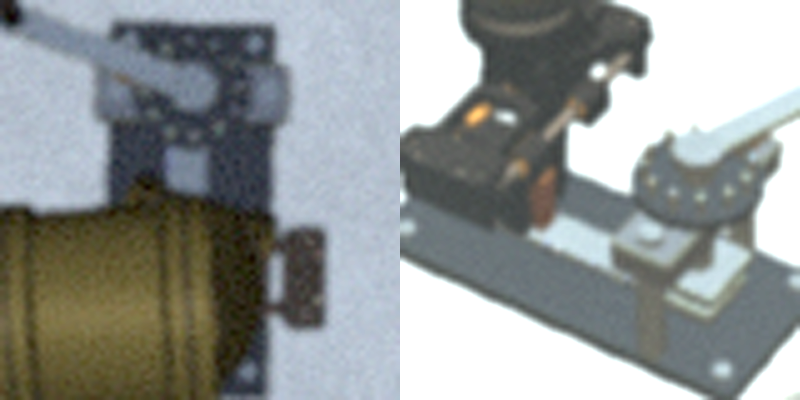

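The tip is still under the pad's front edge: the blade runs from the gripper to the wheel at (188,165). I regrip a bit further forward on the grip so the pull stays away from the wrist-joint limit.

Call:
{"fn": "send_rows", "kwargs": {"motion": [{"x": 0.6, "y": 0, "z": 0, "rx": 0, "ry": 0, "rz": 0, "jaw": 2.4}, {"x": 0, "y": 0, "z": 0, "rx": 0, "ry": 0, "rz": 0, "jaw": 2}, {"x": 0, "y": 0, "z": 0, "rx": 0, "ry": 0, "rz": 0, "jaw": 0.5}, {"x": 0, "y": 0, "z": 0, "rx": 0, "ry": 0, "rz": 0, "jaw": 0.5}, {"x": 0, "y": 0, "z": 0, "rx": 0, "ry": 0, "rz": 0, "jaw": 0.5}]}}

```text
clock: 40.0
tool_pos: [0.4771, -0.0189, 0.0365]
eef_rot: [1.0, -0.01, 0.0, -0.0]
contact_force: [2.1, 0.1, -1.1]
opening: 0.179
finger_force: 50.0
```

Call:
{"fn": "send_rows", "kwargs": {"motion": [{"x": -0.2, "y": 0, "z": -0.05, "rx": 0, "ry": 0, "rz": 0, "jaw": 0.5}, {"x": -0.2, "y": 0, "z": 0, "rx": 0, "ry": 0, "rz": 0, "jaw": 0.5}, {"x": -0.2, "y": 0, "z": 0, "rx": 0, "ry": 0, "rz": 0, "jaw": 0.5}, {"x": -0.2, "y": 0, "z": 0, "rx": 0, "ry": 0, "rz": 0, "jaw": 0.5}, {"x": -0.2, "y": 0, "z": 0, "rx": 0, "ry": 0, "rz": 0, "jaw": 0.5}]}}

```text
clock: 40.5
tool_pos: [0.468, -0.0187, 0.0368]
eef_rot: [1.0, -0.01, 0.001, -0.0]
contact_force: [0.2, 0.0, -2.1]
opening: 0.18
finger_force: 50.0
```

```bash
python3 st.py
```

```text
40.5 q [-0.078  0.904  0.031  2.172 -0.375  0.067 -1.275] pos [ 0.468  -0.0187  0.0368] F [ 0.21  0.03 -2.07]
yaw -1.15 toolz [ 2.2e-03  1.0e-04 -1.0e+00] xaxis [ 0.9998 -0.02    0.0022]
M [0.019 0.11  0.018]
```

Call:
{"fn": "send_rows", "kwargs": {"motion": [{"x": -0.3, "y": 0, "z": 0, "rx": 0, "ry": 0, "rz": 0, "jaw": 0.5}, {"x": -0.2, "y": 0, "z": -0.6, "rx": 0, "ry": 0, "rz": 0, "jaw": 0.5}, {"x": -0.4, "y": 0, "z": -1, "rx": 0, "ry": 0, "rz": 0, "jaw": 0.5}, {"x": -0.7, "y": 0, "z": -1.4, "rx": 0, "ry": 0, "rz": 0, "jaw": 0.5}, {"x": -0.8, "y": 0, "z": -1, "rx": 0, "ry": 0, "rz": 0, "jaw": 0.5}]}}

```text
clock: 41.0
tool_pos: [0.442, -0.0183, 0.0782]
eef_rot: [1.0, -0.01, 0.0, -0.0]
contact_force: [1.2, 0.1, -2.9]
opening: 0.175
finger_force: 50.0
```

```bash
python3 st.py
```

```text
41.0 q [-0.094  0.81   0.05   2.24  -0.377  0.099 -1.275] pos [ 0.442  -0.0183  0.0782] F [ 1.18  0.05 -2.91]
yaw -1.16 toolz [ 1.e-04  1.e-04 -1.e+00] xaxis [ 9.998e-01 -2.030e-02  1.000e-04]
M [ 0.018  0.091 -0.016]
```

Call:
{"fn": "send_rows", "kwargs": {"motion": [{"x": 0, "y": 0.5, "z": -2, "rx": 0, "ry": 0, "rz": 0, "jaw": 0.5}, {"x": 0, "y": 1.5, "z": -2.2, "rx": 0, "ry": 0, "rz": 0, "jaw": 0.5}, {"x": 0, "y": 3, "z": 0, "rx": 0, "ry": 0, "rz": 0, "jaw": 0.5}, {"x": 0, "y": 3.5, "z": 0, "rx": 0, "ry": 0, "rz": 0, "jaw": 0.5}, {"x": 0.5, "y": 3.5, "z": 0, "rx": 0, "ry": 0, "rz": 0, "jaw": 0.5}]}}

```text
clock: 41.5
tool_pos: [0.4436, -0.1389, 0.1198]
eef_rot: [1.0, -0.01, -0.001, -0.0]
contact_force: [0.0, 0.6, -2.5]
opening: 0.172
finger_force: 50.0
```

Call:
{"fn": "send_rows", "kwargs": {"motion": [{"x": 1.5, "y": 3.5, "z": 0, "rx": 0, "ry": 0, "rz": 0, "jaw": 0.5}, {"x": 1.5, "y": 3.5, "z": 0, "rx": 0, "ry": 0, "rz": 0, "jaw": 0.5}, {"x": 1.5, "y": 3.5, "z": 0, "rx": 0, "ry": 0, "rz": 0, "jaw": 0.5}, {"x": 1.5, "y": 3.5, "z": 0, "rx": 0, "ry": 0, "rz": 0, "jaw": 0.5}, {"x": 1, "y": 3, "z": 0, "rx": 0, "ry": 0, "rz": 0, "jaw": 0.5}]}}

```text
clock: 42.0
tool_pos: [0.5116, -0.3114, 0.1195]
eef_rot: [1.0, -0.011, -0.0, 0.0]
contact_force: [0.3, 0.2, -2.8]
opening: 0.178
finger_force: 50.0
```

Call:
{"fn": "send_rows", "kwargs": {"motion": [{"x": 1, "y": 1.1, "z": 0, "rx": 0, "ry": 0, "rz": 0, "jaw": 0.5}, {"x": 0, "y": 0, "z": 0, "rx": 0, "ry": 0, "rz": -0.11, "jaw": 0.5}, {"x": 0, "y": 0, "z": 0, "rx": 0, "ry": 0, "rz": -0.12, "jaw": 0.5}, {"x": 0, "y": 0, "z": 0, "rx": 0, "ry": 0, "rz": -0.12, "jaw": 0.5}, {"x": 0, "y": 0, "z": 0, "rx": 0, "ry": 0, "rz": -0.09, "jaw": 0.5}]}}

```text
clock: 42.5
tool_pos: [0.5202, -0.3204, 0.1192]
eef_rot: [0.978, 0.21, -0.001, -0.001]
contact_force: [-0.5, -0.5, -2.3]
opening: 0.178
finger_force: 50.0
```

Call:
{"fn": "send_rows", "kwargs": {"motion": [{"x": 0, "y": 0, "z": 0, "rx": 0, "ry": 0, "rz": 0, "jaw": 0.5}, {"x": 0, "y": 0, "z": 0, "rx": 0, "ry": 0, "rz": 0, "jaw": 0.5}, {"x": 0, "y": 0, "z": 0, "rx": 0, "ry": 0, "rz": 0, "jaw": 0.5}, {"x": 0, "y": 0, "z": 0, "rx": 0, "ry": 0, "rz": 0, "jaw": 0.5}, {"x": 0, "y": 0, "z": 0, "rx": 0, "ry": 0, "rz": 0, "jaw": 0.5}]}}

```text
clock: 43.0
tool_pos: [0.5215, -0.3208, 0.1189]
eef_rot: [0.978, 0.208, -0.0, -0.0]
contact_force: [-0.3, 0.7, -2.4]
opening: 0.175
finger_force: 50.0
```

```bash
python3 st.py; python3 - <<'E'
from h import *
s=snapshot("top"); t=snapshot("scene")
a=cv2.resize(s["img"][180:290,370:480],(440,440),interpolation=cv2.INTER_CUBIC)
b=cv2.resize(t["img"][260:370,200:290],(360,440),interpolation=cv2.INTER_CUBIC)
save("board",np.clip(np.hstack([a,b]).astype(float)*1.6,0,255).astype(np.uint8))
E
```

```text
43.0 q [ 0.474  0.843  0.004  1.715 -0.005  0.584 -0.671] pos [ 0.5215 -0.3208  0.1189] F [-0.33  0.71 -2.39]
yaw 24.03 toolz [-4.e-04  1.e-04 -1.e+00] xaxis [ 9.133e-01  4.072e-01 -3.000e-04]
M [ 0.028  0.039 -0.007]
```

View pics/board.png

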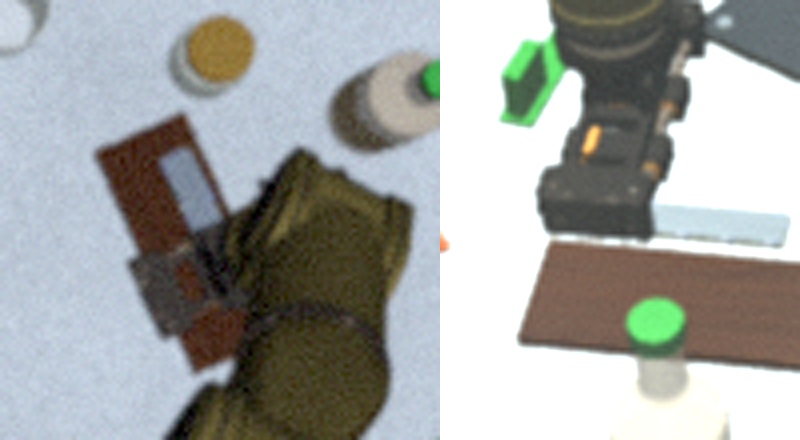

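The blade is held level over the board, tip at (175,155), parallel to it. Lowering gently.

Call:
{"fn": "send_rows", "kwargs": {"motion": [{"x": 0, "y": 0, "z": 2.5, "rx": 0, "ry": 0, "rz": 0, "jaw": 0.5}, {"x": 0, "y": 0, "z": 2.5, "rx": 0, "ry": 0, "rz": 0, "jaw": 0.5}, {"x": 0, "y": 0, "z": 2, "rx": 0, "ry": 0, "rz": 0, "jaw": 0.5}, {"x": 0, "y": 0, "z": 0.8, "rx": 0, "ry": 0, "rz": 0, "jaw": 0.5}, {"x": 0, "y": 0, "z": 0.2, "rx": 0, "ry": 0, "rz": 0, "jaw": 0.5}]}}

```text
clock: 43.6
tool_pos: [0.5211, -0.3206, 0.038]
eef_rot: [0.978, 0.208, -0.001, -0.001]
contact_force: [-0.1, 0.4, -2.0]
opening: 0.175
finger_force: 50.0
```

Call:
{"fn": "send_rows", "kwargs": {"motion": [{"x": 0, "y": 0, "z": 0.1, "rx": 0, "ry": 0, "rz": 0, "jaw": 0.5}, {"x": 0, "y": 0, "z": 0.1, "rx": 0, "ry": 0, "rz": 0, "jaw": 0.5}, {"x": 0, "y": 0, "z": 0, "rx": 0, "ry": 0, "rz": 0, "jaw": 0.5}, {"x": 0, "y": 0, "z": 0, "rx": 0, "ry": 0, "rz": 0, "jaw": 0.5}, {"x": 0, "y": 0, "z": 0, "rx": 0, "ry": 0, "rz": 0, "jaw": 0.5}]}}

```text
clock: 44.1
tool_pos: [0.5217, -0.3211, 0.0373]
eef_rot: [0.978, 0.208, 0.0, 0.0]
contact_force: [1.4, 0.1, -2.0]
opening: 0.173
finger_force: 50.0
```

```bash
python3 st.py
```

```text
44.1 q [ 4.760e-01  9.710e-01  1.000e-03  1.735e+00 -2.000e-03  4.350e-01
 -6.730e-01] pos [ 0.5217 -0.3211  0.0373] F [ 1.37  0.15 -1.97]
yaw 24.05 toolz [ 5.e-04 -2.e-04 -1.e+00] xaxis [9.132e-01 4.076e-01 3.000e-04]
M [0.007 0.026 0.001]
```

Not yet carried by the board, so about 1 mm more, then release and rise.

Call:
{"fn": "send_rows", "kwargs": {"motion": [{"x": 0, "y": 0, "z": 0.05, "rx": 0, "ry": 0, "rz": 0, "jaw": 0.5}, {"x": 0, "y": 0, "z": 0.05, "rx": 0, "ry": 0, "rz": 0, "jaw": 0.5}, {"x": 0, "y": 0, "z": 0, "rx": 0, "ry": 0, "rz": 0, "jaw": 0.5}, {"x": 0, "y": 0, "z": 0, "rx": 0, "ry": 0, "rz": 0, "jaw": 0.5}, {"x": 0, "y": 0, "z": 0, "rx": 0, "ry": 0, "rz": 0, "jaw": 0.5}]}}

```text
clock: 44.6
tool_pos: [0.5216, -0.321, 0.0365]
eef_rot: [0.978, 0.208, 0.0, 0.0]
contact_force: [-1.6, 0.6, 5.4]
opening: 0.176
finger_force: 50.0
```

Call:
{"fn": "send_rows", "kwargs": {"motion": [{"x": 0, "y": 0, "z": 0, "rx": 0, "ry": 0, "rz": 0, "jaw": 1.8}, {"x": 0, "y": 0, "z": 0, "rx": 0, "ry": 0, "rz": 0, "jaw": 2.5}, {"x": 0, "y": 0, "z": 0, "rx": 0, "ry": 0, "rz": 0, "jaw": 4}, {"x": 0, "y": 0, "z": 0, "rx": 0, "ry": 0, "rz": 0, "jaw": 5}, {"x": 0, "y": 0, "z": 0, "rx": 0, "ry": 0, "rz": 0, "jaw": 5}]}}

```text
clock: 45.1
tool_pos: [0.5215, -0.3209, 0.0358]
eef_rot: [0.978, 0.208, -0.0, -0.0]
contact_force: [0.1, 0.2, 0.2]
opening: 0.534
finger_force: 0.0
```

Call:
{"fn": "send_rows", "kwargs": {"motion": [{"x": 0, "y": 0, "z": -2, "rx": 0, "ry": 0, "rz": 0, "jaw": 5}, {"x": 0, "y": 0, "z": -4, "rx": 0, "ry": 0, "rz": 0, "jaw": 5}, {"x": 0, "y": 0, "z": -4, "rx": 0, "ry": 0, "rz": 0, "jaw": 5}, {"x": 0, "y": 0, "z": -4, "rx": 0, "ry": 0, "rz": 0, "jaw": 5}, {"x": 0, "y": 0, "z": -4, "rx": 0, "ry": 0, "rz": 0, "jaw": 5}]}}

```text
clock: 45.6
tool_pos: [0.5213, -0.3208, 0.2175]
eef_rot: [0.978, 0.208, -0.0, -0.0]
contact_force: [0.7, -0.1, 0.8]
opening: 0.573
finger_force: 0.0
```

Call:
{"fn": "send_rows", "kwargs": {"motion": [{"x": -4, "y": 0, "z": 0, "rx": 0, "ry": 0, "rz": 0, "jaw": 5}, {"x": -4, "y": 1, "z": 0, "rx": 0, "ry": 0, "rz": 0, "jaw": 5}, {"x": -3, "y": 1, "z": 0, "rx": 0, "ry": 0, "rz": 0, "jaw": 5}, {"x": 0, "y": 0, "z": 0, "rx": 0, "ry": 0, "rz": 0, "jaw": 5}, {"x": 0, "y": 0, "z": 0, "rx": 0, "ry": 0, "rz": 0, "jaw": 5}]}}

```text
clock: 46.1
tool_pos: [0.4288, -0.3844, 0.216]
eef_rot: [0.978, 0.208, 0.0, -0.0]
contact_force: [-0.2, 0.5, -0.5]
opening: 0.56
finger_force: 0.0
```

```bash
python3 st.py; python3 - <<'E'
from h import *
s=snapshot("top"); img=s["img"]
a=cv2.resize(img[140:320,290:500],None,fx=3.5,fy=3,interpolation=cv2.INTER_CUBIC)
save("final",np.clip(a.astype(float)*1.6,0,255).astype(np.uint8))
E
```

```text
46.1 q [ 0.657  0.664 -0.011  1.759  0.01   0.719 -0.511] pos [ 0.4288 -0.3844  0.216 ] F [-0.21  0.48 -0.53]
yaw 23.95 toolz [ 1.e-04  2.e-04 -1.e+00] xaxis [9.139e-01 4.060e-01 2.000e-04]
M [-0.006 -0.065  0.035]
```

View pics/final.png

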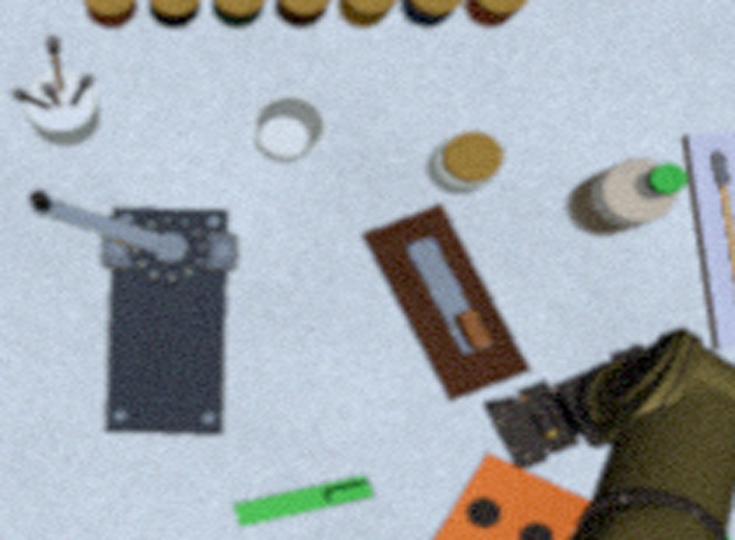

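The blade lies flat in the middle of its board at (447,295), the lever is at its far stop, and the bystanders in this view stand where they were.

```bash
python3 -c "
from plant import *
print(finish_job())"
```

```text
the job is handed in; nothing more can be done
None
```

The job is handed in: the pad was set in three strokes (after the second, a tug read up to 4.6 N and a push 8.4 N while pressing down, but a low regrip slid at about 0.5 N, so I judged the blade loose; after the third it dragged at about 12 N), and the blade was drawn out, with one regrip, and laid flat on its board.

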